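# Charge the crucible with a scoop of casting nuggets

## Task

Use the metal scoop to take brass casting nuggets out of the steel tray and tip at least four of the six into the crucible; any others must stay in the tray, none on the bench or left in the scoop. Never touch a nugget with the gripper, and do not shove or tip the crucible or disturb the jar, the firebrick or the hammer. When done, lay the scoop back on its wooden board, bowl flat on the board with the open side up.

Things in the scene. Friction and masses are not known exactly. Their poses are not given: they have to be found in the camera images.
- scoop: loose scoop, 110-175 g: flat-bottomed steel bowl, wooden handle. Origin under the middle of the bowl; x runs from the open nose (-41 mm) to the back wall (+40 mm, 30 mm high) and the handle; z up out of the open side. Bowl 77 mm wide outside, 72 inside; floor 2.5 mm, 1.5 at the lip; sides 26 mm high for x over -5 mm, 16 mm high to x = -30 mm
- scoop_lip (a point): middle of the scoop's front edge, on the underside, at (-41, 0, 0) mm in the scoop's frame. Held nose-down by some 45 degrees or more, the bowl empties over this lip
- scoop_grip (a point): grip point in the handle, at (85, 0, 45) mm in the scoop's frame. The handle is a bar 14 mm wide (y), 24 mm deep, 92 mm long, centred at (87, 0, 46) mm, running back and up at 25 degrees. Grip it across y from above; about 60 N keeps the loaded scoop from turning in the fingers
- tray: fixed open steel tray, screwed down; origin under the centre of its floor, inner floor 220 mm (x) by 84 mm (y). Side and far (+x) walls upright, 4 mm thick, 30 mm high; the near (-x) end wall leans outwards by 35 degrees from upright, from the floor edge to 42 mm high. The nuggets start in the -x half (nearer the robot); the +x half is empty, with room for the bowl, nose to -x
- tray_in (a point): centre of the tray's inner floor, 8 mm above its underside; axes as the tray. Nuggets pushed against the near end wall ride up onto the lip if it is kept on the floor; they can jam at a push of about 15 N, and then a short back-off and a new push frees them
- crucible: loose twelve-sided clay crucible, 0.8 kg, 110 mm across the outside of the rim, 65 mm high, wall 6 mm, floor 8 mm thick, open at the top; origin under its centre
- crucible_mid (a point): point on the crucible's axis, 30 mm above its underside, about the middle of its cavity
- crucible_mouth (a point): centre of the crucible's mouth, level with its rim
- board: fixed wooden board, 160 mm (x) by 130 mm (y), 12 mm thick, where the scoop lies; origin under its centre
- board_top (a point): centre of the board's top face; axes as the board
- nugget0: one of six alike brass casting nuggets, 26 g, slippery: smooth, bean-shaped, 22 mm long and 15 mm thick, lying on its side; origin at its centre
- nugget1: one of six alike brass casting nuggets, 26 g, slippery: smooth, bean-shaped, 22 mm long and 15 mm thick, lying on its side; origin at its centre
- nugget2: one of six alike brass casting nuggets, 26 g, slippery: smooth, bean-shaped, 22 mm long and 15 mm thick, lying on its side; origin at its centre
- nugget3: one of six alike brass casting nuggets, 26 g, slippery: smooth, bean-shaped, 22 mm long and 15 mm thick, lying on its side; origin at its centre
- nugget4: one of six alike brass casting nuggets, 26 g, slippery: smooth, bean-shaped, 22 mm long and 15 mm thick, lying on its side; origin at its centre
- nugget5: one of six alike brass casting nuggets, 26 g, slippery: smooth, bean-shaped, 22 mm long and 15 mm thick, lying on its side; origin at its centre
- jar: bystander: capped amber jar, 56 mm across, 75 mm high; origin under its centre; leave alone
- firebrick: bystander: grey firebrick 110 x 60 x 45 mm; origin under its centre; leave alone
- hammer: bystander: small hammer 220 mm long lying on the bench, handle along its x; leave alone
Mind the look-alikes: they are no part of the job. There is more than one size of the scoop; the one meant has the size given above.

How it is judged:
On the way, in this order (a step that is already met when the one before it is completed fails the run):
1. the scoop is lifted with a nugget in its bowl, its floor at least 60 mm above the bench (height (world z) of scoop above 0.06 m and ((x of nugget0 in the frame of scoop between -0.041 and 0.04 m and y of nugget0 in the frame of scoop between -0.037 and 0.037 m and z of nugget0 in the frame of scoop between 0 and 0.035 m) or (x of nugget1 in the frame of scoop between -0.041 and 0.04 m and y of nugget1 in the frame of scoop between -0.037 and 0.037 m and z of nugget1 in the frame of scoop between 0 and 0.035 m) or (x of nugget2 in the frame of scoop between -0.041 and 0.04 m and y of nugget2 in the frame of scoop between -0.037 and 0.037 m and z of nugget2 in the frame of scoop between 0 and 0.035 m) or (x of nugget3 in the frame of scoop between -0.041 and 0.04 m and y of nugget3 in the frame of scoop between -0.037 and 0.037 m and z of nugget3 in the frame of scoop between 0 and 0.035 m) or (x of nugget4 in the frame of scoop between -0.041 and 0.04 m and y of nugget4 in the frame of scoop between -0.037 and 0.037 m and z of nugget4 in the frame of scoop between 0 and 0.035 m) or (x of nugget5 in the frame of scoop between -0.041 and 0.04 m and y of nugget5 in the frame of scoop between -0.037 and 0.037 m and z of nugget5 in the frame of scoop between 0 and 0.035 m))), for 0.2 s.
2. at least four nuggets are in the crucible ((distance between each of nugget0, nugget1, nugget2, nugget3 and crucible_mid below 0.05 m or distance between each of nugget0, nugget1, nugget2, nugget4 and crucible_mid below 0.05 m or distance between each of nugget0, nugget1, nugget2, nugget5 and crucible_mid below 0.05 m or distance between each of nugget0, nugget1, nugget3, nugget4 and crucible_mid below 0.05 m or distance between each of nugget0, nugget1, nugget3, nugget5 and crucible_mid below 0.05 m or distance between each of nugget0, nugget1, nugget4, nugget5 and crucible_mid below 0.05 m or distance between each of nugget0, nugget2, nugget3, nugget4 and crucible_mid below 0.05 m or distance between each of nugget0, nugget2, nugget3, nugget5 and crucible_mid below 0.05 m or distance between each of nugget0, nugget2, nugget4, nugget5 and crucible_mid below 0.05 m or distance between each of nugget0, nugget3, nugget4, nugget5 and crucible_mid below 0.05 m or distance between each of nugget1, nugget2, nugget3, nugget4 and crucible_mid below 0.05 m or distance between each of nugget1, nugget2, nugget3, nugget5 and crucible_mid below 0.05 m or distance between each of nugget1, nugget2, nugget4, nugget5 and crucible_mid below 0.05 m or distance between each of nugget1, nugget3, nugget4, nugget5 and crucible_mid below 0.05 m or distance between each of nugget2, nugget3, nugget4, nugget5 and crucible_mid below 0.05 m)), for 0.2 s.
At the end, for the whole second after the job is handed in: Four or more nuggets in the crucible (centres within 50 mm of crucible_mid), the others inside the tray; scoop flat on the board, open side up (tilt under 0.1 rad, underside within 4 mm of the top, bowl centre within 50 mm of the board's); crucible upright; all at rest ((distance between each of nugget0, nugget1, nugget2, nugget3 and crucible_mid below 0.05 m or distance between each of nugget0, nugget1, nugget2, nugget4 and crucible_mid below 0.05 m or distance between each of nugget0, nugget1, nugget2, nugget5 and crucible_mid below 0.05 m or distance between each of nugget0, nugget1, nugget3, nugget4 and crucible_mid below 0.05 m or distance between each of nugget0, nugget1, nugget3, nugget5 and crucible_mid below 0.05 m or distance between each of nugget0, nugget1, nugget4, nugget5 and crucible_mid below 0.05 m or distance between each of nugget0, nugget2, nugget3, nugget4 and crucible_mid below 0.05 m or distance between each of nugget0, nugget2, nugget3, nugget5 and crucible_mid below 0.05 m or distance between each of nugget0, nugget2, nugget4, nugget5 and crucible_mid below 0.05 m or distance between each of nugget0, nugget3, nugget4, nugget5 and crucible_mid below 0.05 m or distance between each of nugget1, nugget2, nugget3, nugget4 and crucible_mid below 0.05 m or distance between each of nugget1, nugget2, nugget3, nugget5 and crucible_mid below 0.05 m or distance between each of nugget1, nugget2, nugget4, nugget5 and crucible_mid below 0.05 m or distance between each of nugget1, nugget3, nugget4, nugget5 and crucible_mid below 0.05 m or distance between each of nugget2, nugget3, nugget4, nugget5 and crucible_mid below 0.05 m) and (distance between nugget0 and crucible_mid below 0.05 m or (x of nugget0 in the frame of tray_in between -0.13 and 0.11 m and y of nugget0 in the frame of tray_in between -0.042 and 0.042 m and z of nugget0 in the frame of tray_in between 0 and 0.035 m)) and (distance between nugget1 and crucible_mid below 0.05 m or (x of nugget1 in the frame of tray_in between -0.13 and 0.11 m and y of nugget1 in the frame of tray_in between -0.042 and 0.042 m and z of nugget1 in the frame of tray_in between 0 and 0.035 m)) and (distance between nugget2 and crucible_mid below 0.05 m or (x of nugget2 in the frame of tray_in between -0.13 and 0.11 m and y of nugget2 in the frame of tray_in between -0.042 and 0.042 m and z of nugget2 in the frame of tray_in between 0 and 0.035 m)) and (distance between nugget3 and crucible_mid below 0.05 m or (x of nugget3 in the frame of tray_in between -0.13 and 0.11 m and y of nugget3 in the frame of tray_in between -0.042 and 0.042 m and z of nugget3 in the frame of tray_in between 0 and 0.035 m)) and (distance between nugget4 and crucible_mid below 0.05 m or (x of nugget4 in the frame of tray_in between -0.13 and 0.11 m and y of nugget4 in the frame of tray_in between -0.042 and 0.042 m and z of nugget4 in the frame of tray_in between 0 and 0.035 m)) and (distance between nugget5 and crucible_mid below 0.05 m or (x of nugget5 in the frame of tray_in between -0.13 and 0.11 m and y of nugget5 in the frame of tray_in between -0.042 and 0.042 m and z of nugget5 in the frame of tray_in between 0 and 0.035 m)) and horizontal distance between scoop and board_top below 0.05 m and angle between each of scoop, crucible's own z axis and vertical below 0.1 rad and z of scoop in the frame of board_top between -0.003 and 0.004 m and linear speed of scoop below 0.02 m/s and linear speed of each of nugget0, nugget1, nugget2, nugget3, nugget4, nugget5 below 0.05 m/s); the robot touches nothing.
It fails at once if the fingers or the arm touch a nugget (contact force between any of the fingers, the arm and nugget0 above 0.3 N or contact force between any of the fingers, the arm and nugget1 above 0.3 N or contact force between any of the fingers, the arm and nugget2 above 0.3 N or contact force between any of the fingers, the arm and nugget3 above 0.3 N or contact force between any of the fingers, the arm and nugget4 above 0.3 N or contact force between any of the fingers, the arm and nugget5 above 0.3 N).
It fails at once if a nugget falls on the bench (height (world z) of any of nugget0, nugget1, nugget2, nugget3, nugget4, nugget5 below 0.012 m).
It fails at once if the crucible is shoved more than 25 mm or tipped (distance of crucible from where it was at the start of the episode above 0.025 m or angle between crucible's own z axis and vertical above 0.3 rad).
It fails at once if a bystander (jar, firebrick, hammer) is moved more than 30 mm (distance of any of jar, firebrick, hammer from where it was at the start of the episode above 0.03 m).
It also fails if it takes over 67 s, if anything falls off the work surface, if the arm or the gripper's body presses on something with over 40 N, if the wrist force passes 120 N, or if a joint passes its speed limit or range.

## Robot

A 7-joint arm with a two-finger parallel gripper is mounted at the origin on the work surface. World frame = base frame: x ahead of the robot, y to its left, z up, the work surface at z = 0. Lengths are in m, angles in rad, forces in N, time in s.
With the tool pointing down it reaches from about 0.425 to 0.875 m from the base axis. Payload 4.7 kg.
Tool frame: the origin (TCP) lies midway between the tips of the shut fingers; the grasp point (between the pads) lies 19 mm behind it (ctrl.grip_point_offset is the distance from the TCP to the grasp point, in m); z points along the fingers, y is the line along which they close (so a half turn about z gives the same grasp; the last joint's range is limited). The gripper opens to 87 mm and grips with 3 to 60 N. Pads are 19 mm wide; open, the fingers measure 117 mm over their backs; the gripper's body (75 mm by 190 mm) begins 51 mm behind the grasp point.
Start: joints at [-1.272, 0.321, -0.07, 1.45, 0.023, 1.371, -0.057], TCP at [0.183, 0.624, 0.223] pointing down, gripper open.
Joint ranges: [-2.86, 2.86], [-0.3, 2.09], [-1.38, 1.24], [0.06, 2.45], [-1.56, 4.7], [0.09, 2.05], [-2.69, 2.69]. Speed limits (rad/s): [2.57, 2.57, 3.14, 3.14, 3.14, 3.14, 3.14].

## Interface

Orientations are given as a rotation vector (axis times angle).
In Python, from bench import ctrl gives the robot as it stands.
- The arm moves only by the tool move_arm, never from a script. Its argument "increments" is text: rows parted by semicolons, each of 7 numbers parted by spaces: the shift along the world's x, y, z in mm, then the turn, a rotation vector about the world's x, y, z in degrees, then the closure in counts, from 0 (fully open) to 255 (shut). A call has exactly 8 rows; each row shifts and turns the commanded pose from where the row before left it; what a row does not reach is not made up. A row lasts 1/12 s, in which the tool goes at most 41.7 mm and 7.16 degrees, less where a joint would pass 70% of its speed; a pose out of reach is approached as far as the arm can. A call with a gripper value outside its range is refused whole. The fingers move at their own pace and stop on an object; "grip_force" is the grip in N (left out, the last holds). Time passes only in rows, so rows that do not move let the fingers close, or fill a call up. It gives the time, the measured TCP pose, the force, the opening and the grip force at its end, in the units of the state.
- ctrl.get_state(): the state, without advancing time (a new reading comes with each control period).
- ctrl.get_image(name): name is "scene" or "top" or "wrist"; returns a dict with "frame" (420x560x3 uint8, red, green, blue), "depth" (420x560 float32, m along the optical axis (not along the pixel's ray), 0 where there is no reading), "fx", "fy", "cx", "cy" (pixels), "position" and "orientation" of the camera in the world. Camera axes: x right, y down, z forward; pixel columns grow to the right and rows downward; lengths in m; the calibration is good to about 2 mm. A picture is of the moment at which its call begins.
- ctrl.close_job(): hands the job in; it is judged then, once.
Trained networks look in a picture, given as the dict that the camera call returned (one of the last four; its "shot" number tells which), for a name from the list of things; names that differ only in an ending like _2 or _b are one class to them, and where a whole thing is asked for, a point or a joint stands for the part that bears it (a point fixed in the world has none). Each returns a list of dicts, best first, with "score" (0 to 1); they miss things now and then, are a little off and sometimes report something else, mostly with a low value. They report only what shows in the picture. A call takes as long as a camera call. They do not tell look-alikes from the thing itself.
- ctrl.find_in(target, picture): "centre" ([x, y, z] in m, in world coordinates, good to about 4 mm: the middle of the surface that is visible of it).
- ctrl.silhouettes(target, picture): "region" (420x560 bool, what is visible of it).
The state is a dict: "time": time; "joint_positions": joint angles; "qd": joint speeds; "joint_torque": joint torques, N m; "position": TCP position; "tool_rot": TCP orientation; "ft_force": force on the tool from outside, world axes, zero at the start; "torque": the same for the moment, N m; "grip_width": opening from 0.0 (shut) to 1.0 (fully open); "grip_force": force on a finger pad.
Only numpy, scipy, OpenCV 4.12 (cv2) and the standard library are available. Lean on these libraries where they do the work, as an engineer would, in place of code of your own. Each camera call takes 0.05 s, during which the arm holds its last target. There are 200 camera calls.

## Working session

There is one attempt and no reset: what is moved stays moved. The work goes in short steps, Python scripts to look and compute and a tool call to move; the robot and the scene stay as the last step left them, time stands still between calls to the robot, and variables do not carry over. Pictures are saved under pics/ and viewed, at most 10 in all, crops included, and the job is handed in when it is done.

Besides the shell and the picture viewer there is one more tool, called after "Emit:" as a command line: name --argument value ..., lists and objects as JSON in quotes. move_arm: Moves the arm, as the interface text tells. Its arguments: {"type":"object","properties":{"increments":{"type":"string"},"grip_force":{"type":"number"}},"required":["increments"]}

```bash
mkdir -p pics; ls; cat > h.py <<'E'
import numpy as np, cv2
from scipy.spatial.transform import Rotation as R
from bench import ctrl
def cam(p):
    o=np.array(p["orientation"]); return (R.from_rotvec(o) if o.size==3 else R.from_matrix(o) if o.shape==(3,3) else R.from_quat(o)).as_matrix()
def cloud(p):
    d=p["depth"]; v,u=np.mgrid[:420,:560]
    c=np.stack([(u-p["cx"])/p["fx"]*d,(v-p["cy"])/p["fy"]*d,d],-1)
    return c@cam(p).T+np.array(p["position"])
def save(p,n): cv2.imwrite(f"pics/{n}.png",p["frame"][:,:,::-1])
E
python3 - <<'E'
from h import *
t=ctrl.get_image("top"); s=ctrl.get_image("scene")
save(t,"top0"); save(s,"scene0")
print(t["orientation"],t["position"])
for n in ["scoop","tray","crucible","board","nugget0","jar","firebrick","hammer"]:
    for nm,p in (("top",t),("scene",s)):
        print(n,nm,[(np.round(r["centre"],3).tolist(),round(r["score"],2)) for r in ctrl.find_in(n,p)][:8])
print(ctrl.get_state())
E
```

```text
pics
[-2.19084737  2.21358136 -0.08609986] [0.47859536 0.09058041 1.19684216]
scoop top [([0.522, 0.225, 0.015], 0.82), ([0.319, 0.243, 0.002], 0.59), ([0.727, 0.339, 0.005], 0.56), ([0.451, -0.26, 0.019], 0.46), ([0.736, -0.208, 0.019], 0.36), ([0.506, -0.214, 0.021], 0.19)]
scoop scene [([0.326, 0.251, 0.008], 0.81), ([0.713, 0.328, 0.013], 0.79), ([0.525, 0.223, 0.03], 0.73), ([0.754, -0.218, 0.028], 0.61)]
tray top [([0.53, -0.238, 0.009], 0.73), ([0.503, 0.246, 0.014], 0.52)]
tray scene [([0.538, -0.237, 0.01], 0.85), ([0.529, 0.223, 0.026], 0.34)]
crucible top [([0.525, -0.014, 0.009], 0.84)]
crucible scene [([0.519, -0.009, 0.038], 0.72)]
board top [([0.507, 0.239, 0.012], 0.66), ([0.524, 0.224, 0.014], 0.45)]
board scene [([0.505, 0.199, 0.011], 0.68)]
nugget0 top [([0.478, -0.227, 0.02], 0.48), ([0.453, -0.259, 0.019], 0.45), ([0.444, -0.224, 0.023], 0.39), ([0.485, -0.267, 0.025], 0.37)]
nugget0 scene [([0.483, -0.274, 0.025], 0.56), ([0.484, -0.232, 0.02], 0.56), ([0.453, -0.268, 0.025], 0.53), ([0.517, -0.263, 0.017], 0.43)]
jar top [([0.572, 0.394, 0.076], 0.72)]
jar sce
[... 338 characters left out ...]
ns': array([-1.27190164,  0.32096452, -0.07004642,  1.45050385,  0.02256562,
        1.37080873, -0.05688461]), 'qd': array([ 5.25482367e-05,  8.14086210e-04, -9.69704599e-04,  2.36526551e-03,
       -1.01665097e-05, -1.55681233e-04,  1.81967177e-03]), 'joint_torque': array([ 5.37834012e-05, -4.91092229e+01, -4.02786350e-01, -3.12773681e+01,
       -6.35375292e-02,  3.35203134e-02,  2.25662535e-05]), 'position': array([0.18267323, 0.62381966, 0.22260722]), 'tool_rot': array([4.45874167e-01, 3.10974817e+00, 1.50786216e-04]), 'ft_force': array([ 0.41182377, -0.46566289,  0.00963845]), 'torque': array([-0.02320123,  0.04309453,  0.01004764]), 'grip_force': 0.0, 'grip_width': 0.9984952315865592}
```

View pics/top0.png

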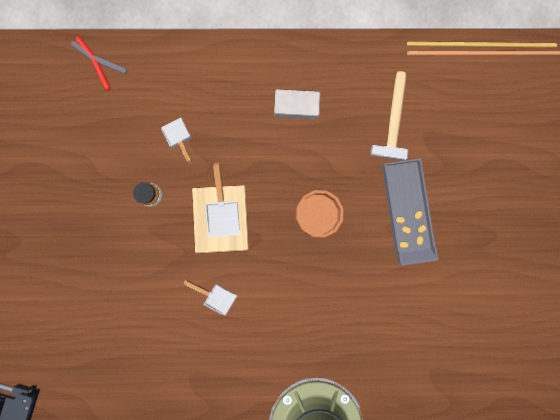

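View pics/scene0.png

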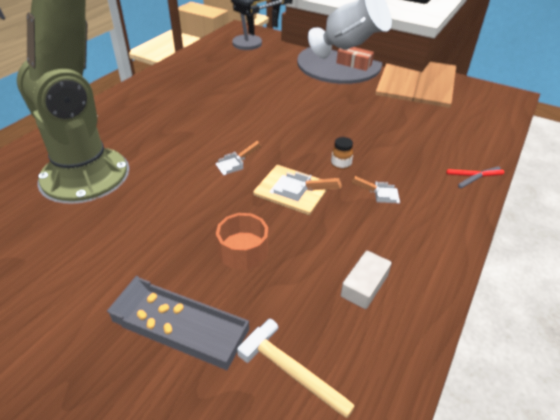

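```bash
python3 - <<'E'
from h import *
t=ctrl.get_image("top"); P=cloud(t); f=t["frame"].astype(int); print(t["fx"],t["cx"],t["cy"])
def rect(m,n):
    c,(w,h),a=cv2.minAreaRect(np.float32(P[m][:,:2])); print(n,m.sum(),np.round(c,4),np.round([w,h],4),round(a,2),'z',np.round(np.percentile(P[m][:,2],[5,50,95]),4))
v,u=np.mgrid[:420,:560]
box=lambda u0,u1,v0,v1:(u>=u0)&(u<u1)&(v>=v0)&(v<v1)
b=box(185,255,155,260)
rect(b&(P[...,2]>.006),"board+scoop")
woody=(f[...,0]-f[...,2]>60)
rect(b&(P[...,2]>.008)&(v>188),"board")
hm=b&(P[...,2]>.03)&woody; rect(hm,"handle")
q=P[hm]; l=cv2.fitLine(np.float32(q),cv2.DIST_L2,0,.01,.01).ravel(); print(l)
st=b&(f.max(-1)-f.min(-1)<40)&(P[...,2]>.008); rect(st,"bowl")
tr=box(375,445,155,270)
g=tr&(f.max(-1)<110)&(f.max(-1)-f.min(-1)<30); rect(g,"tray"); 
for lo,hi in((.004,.014),(.022,.05)): rect(g&(P[...,2]>lo)&(P[...,2]<hi),f"tray{lo}")
nz=(tr&(f[...,0]>150)&(f[...,2]<110)&(v>200)).astype(np.uint8)
n,lab,_,_=cv2.connectedComponentsWithStats(nz)
for i in range(1,n): print("nug",(lab==i).sum(),np.round(P[lab==i].mean(0),4))
c=box(285,355,180,245)&(P[...,2]>.055); print("cruc",c.sum(),cv2.minEnclosingCircle(np.float32(P[c][:,:2])),np.median(P[c][:,2]))
h=box(365,412,65,162)&(P[...,2]>.008); rect(h,"hammer")
k=box(385,437,155,270); 
rows=[(vv,np.round(P[vv,uu],3)) for vv,uu in[(160,403),(245,417),(255,418),(262,420)]]; print(rows)
E
```

```text
477.7823828997724 286.68417244512307 203.80450916331077
board+scoop 3561 [0.5463 0.201 ] [0.2227 0.2353] 89.23 z [0.0075 0.0117 0.0641]
board 2961 [0.5125 0.1948] [0.1564 0.2052] 2.65 z [0.0086 0.0117 0.0382]
handle 325 [0.5681 0.2046] [0.2835 0.061 ] 39.74 z [0.046  0.0668 1.1968]
[-0.11211417 -0.13275719  0.9847873   0.5966324   0.22837594  0.15168563]
bowl 1084 [0.5153 0.1803] [0.0866 0.1735] 4.25 z [0.0094 0.0133 0.0374]
tray 382 [ 0.5171 -0.0936] [0.2649 0.3754] 7.88 z [0.0042 0.0171 0.0267]
tray0.004 112 [ 0.536  -0.2344] [0.264  0.0906] 7.6 z [0.0045 0.0095 0.0139]
tray0.022 94 [ 0.5233 -0.2358] [0.2367 0.0905] 7.67 z [0.0222 0.0241 0.0313]
nug 1 [ 0.5472 -0.1626 -0.0018]
nug 1 [ 0.5472 -0.1703 -0.0021]
nug 1 [ 0.5152 -0.2673  0.0186]
nug 1 [ 0.5056 -0.2237  0.0221]
nug 2 [ 0.5078 -0.2579  0.02  ]
nug 3 [ 0.4984 -0.2176  0.0163]
nug 1 [ 0.4758 -0.2397  0.0155]
nug 1 [ 0.4735 -0.2267  0.0173]
nug 1 [ 0.4731 -0.2647  0.015 ]
nug 1 [ 0.4562 -0.1959 -0.0014]
nug 2 [ 0.454  -0.1721 -0.0026]
nug 1 [ 0.4538 -0.1864 -0.0045]
nug 1 [ 0.4538 -0.1901  0.0013]
nug 1 [ 0.4508 -0.268   0.0185]
nug 1 [ 0.4463 -0.1858 -0.0026]
nug 1 [ 0.4462 -0.1932 -0.0016]
nug 1 [ 0.4439 -0.176  -0.0041]
nug 1 [ 0.4439 -0.1804 -0.0013]
nug 2 [ 0.4437 -0.1995 -0.0018]
nug 1 [ 0.4434 -0.261   0.0163]
nug 2 [ 0.4365 -0.2217  0.0184]
nug 1 [ 3.893e-01 -1.563e-01 -2.000e-04]
nug 2 [ 0.3889 -0.1636 -0.0051]
nug 2 [ 0.3891 -0.1704 -0.0015]
nug 1 [ 0.3889 -0.1769 -0.0023]
nug 5 [ 0.3889 -0.1867 -0.0014]
nug 1 [ 3.888e-01 -1.990e-01 -2.000e-04]
cruc 397 ((0.5067180395126343, 0.012702222913503647), 0.08290034532546997) 0.06327294094012781
hammer 1191 [ 0.6331 -0.1301] [0.1613 0.5141] 52.43 z [0.0139 0.0222 0.0276]
[(160, array([ 0.656, -0.232, -0.004])), (245, array([ 0.441, -0.258,  0.009])), (255, array([ 0.417, -0.256,  0.023])), (262, array([ 0.398, -0.267, -0.   ]))]
```

```bash
python3 - <<'E'
from h import *
T=[ctrl.get_image("top") for _ in range(3)]
t=dict(T[0]); D=np.stack([x["depth"] for x in T]); D[D==0]=np.nan
t["depth"]=np.nan_to_num(np.nanmedian(D,0)).astype(np.float32)
P=cloud(t); ok=t["depth"]>0; f=np.mean([x["frame"] for x in T],0); hsv=cv2.cvtColor(f.astype(np.uint8),cv2.COLOR_RGB2HSV).astype(int)
v,u=np.mgrid[:420,:560]
box=lambda u0,u1,v0,v1:(u>=u0)&(u<u1)&(v>=v0)&(v<v1)&ok
def big(m):
    n,l,s,_=cv2.connectedComponentsWithStats(m.astype(np.uint8)); return l==1+np.argmax(s[1:,4])
def rect(m,n):
    m=big(m); c,(w,h),a=cv2.minAreaRect(np.float32(P[m][:,:2])); print(n,m.sum(),np.round(c,4),np.round([w,h],4),round(a,2),'z',np.round(np.percentile(P[m][:,2],[5,50,95]),4)); return m
rect(box(185,255,180,260)&(P[...,2]>.006)&(v>187),"board")
hm=rect(box(205,235,155,205)&(P[...,2]>.035)&(P[...,2]<.1)&(hsv[...,1]>80),"handle")
l=cv2.fitLine(np.float32(P[hm]),cv2.DIST_HUBER,0,.01,.01).ravel(); print(l,np.degrees(np.arctan2(l[1],l[0])))
rect(box(195,250,190,245)&(hsv[...,1]<60)&(P[...,2]>.006),"bowl")
dk=box(375,445,150,270)&(hsv[...,1]<110)&(f.max(-1)<130)
m=rect(dk&(P[...,2]>.001),"tray"); rect(dk&(v>158)&(P[...,2]>.001),"tray2")
nz=box(390,430,205,252)&(hsv[...,1]>120)&(f[...,0]>110)&(P[...,2]>.008)
n,lab,s,c=cv2.connectedComponentsWithStats(nz.astype(np.uint8))
for i in range(1,n):
    if s[i,4]>8: print("nug",s[i,4],np.round(c[i]),np.round(P[lab==i].mean(0),4))
c=big(box(285,355,180,245)&(P[...,2]>.055)&(P[...,2]<.08)); q=P[c]; print("cruc",c.sum(),cv2.minEnclosingCircle(np.float32(q[:,:2])),np.median(q[:,2]))
h=rect(box(365,412,65,162)&(P[...,2]>.008)&(P[...,2]<.06),"hammer")
s=cv2.resize(np.hstack([T[0]["frame"][150:270,180:270],T[0]["frame"][150:270,370:450]]),None,fx=4.5,fy=4.5,interpolation=cv2.INTER_CUBIC); cv2.imwrite("pics/crop1.png",s[:,:,::-1])
E
```

```text
board 3322 [0.512  0.2326] [0.1591 0.1302] 2.64 z [0.0082 0.0112 0.0358]
handle 259 [0.5971 0.2295] [0.089  0.0141] 3.86 z [0.0492 0.0675 0.0842]
[0.9145679  0.00773636 0.40435827 0.5884711  0.22855158 0.0643712 ] 0.48465508
bowl 1142 [0.5115 0.2257] [0.0871 0.0817] 4.84 z [0.01   0.013  0.0378]
tray 339 [ 0.5449 -0.2733] [0.2532 0.0762] 25.91 z [0.0067 0.0188 0.0304]
tray2 339 [ 0.5449 -0.2733] [0.2532 0.0762] 25.91 z [0.0067 0.0188 0.0304]
nug 34 [418. 215.] [ 0.5158 -0.26    0.0199]
nug 30 [400. 220.] [ 0.5038 -0.2144  0.0195]
nug 32 [406. 230.] [ 0.4796 -0.2287  0.0194]
nug 32 [422. 229.] [ 0.4816 -0.2679  0.0203]
nug 32 [420. 240.] [ 0.4531 -0.2617  0.0202]
nug 32 [404. 244.] [ 0.4434 -0.2216  0.0202]
cruc 384 ((0.5211362242698669, -0.01032512728124857), 0.056647323071956635) 0.0632658969525689
hammer 1182 [ 0.7631 -0.192 ] [0.2313 0.0976] 2.03 z [0.014  0.0224 0.0262]
```

View pics/crop1.png

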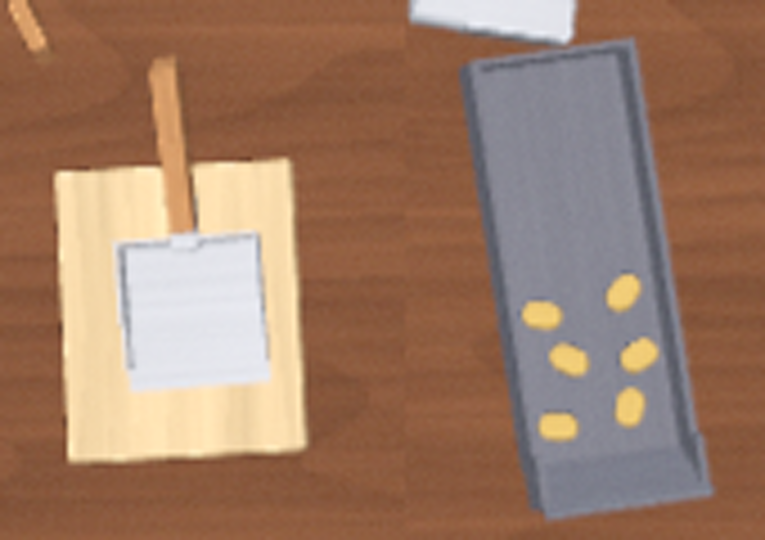

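Emit:
move_arm --increments "20 -26 6 0 0 1.5 0;20 -26 6 0 0 1.5 0;20 -26 6 0 0 1.5 0;20 -26 6 0 0 1.5 0;20 -26 6 0 0 1.5 0;20 -26 6 0 0 1.5 0;20 -26 6 0 0 1.5 0;20 -26 6 0 0 1.5 0"

```text
time: 1.77
position: [0.3434, 0.4144, 0.2711]
tool_rot: [0.116, 3.139, 0.001]
ft_force: [0.4, -0.7, -0.4]
grip_width: 1.002
grip_force: 0.0
```

Emit:
move_arm --increments "20 -26 6 0 0 1.5 0;20 -26 6 0 0 1.5 0;20 -26 6 0 0 1.5 0;20 -26 6 0 0 1.5 0;20 -26 6 0 0 1.5 0;20 -26 6 0 0 1 0;0 0 0 0 0 0 0;0 0 0 0 0 0 0"

```text
time: 2.43
position: [0.4641, 0.2578, 0.3072]
tool_rot: [-0.107, 3.139, 0.001]
ft_force: [0.0, 0.7, 0.1]
grip_width: 0.998
grip_force: 0.0
```

```bash
python3 - <<'E'
from h import *
t=ctrl.get_image("wrist"); save(t,"w1"); np.save("w1.npy",t,allow_pickle=True)
s=ctrl.get_state(); print(s["time"],s["position"],s["tool_rot"],t["position"],t["orientation"],t["fx"])
E
```

```text
2.4833 [0.46274124 0.25972113 0.30676192] [ 1.12255163e-01 -3.13955949e+00 -1.54619209e-03] [0.39271761 0.25156459 0.46848729] [2.01473386 2.15318541 0.28569133] 356.2564650780311
```

View pics/w1.png

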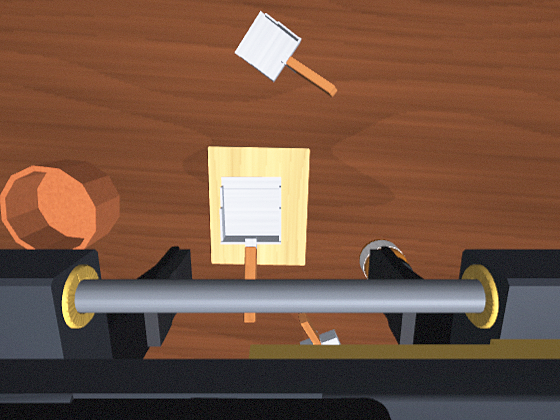

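Emit:
move_arm --increments "10 -36 0 0 0 0 0;10 -36 0 0 0 0 0;10 -36 0 0 0 0 0;10 -36 0 0 0 0 0;10 -36 0 0 0 0 0;10 -36 0 0 0 0 0;10 -36 0 0 0 0 0;10 -36 0 0 0 0 0"

```text
time: 3.15
position: [0.5427, -0.0275, 0.3064]
tool_rot: [-0.12, 3.139, 0.002]
ft_force: [1.3, 0.7, -0.1]
grip_width: 1.001
grip_force: 0.0
```

Emit:
move_arm --increments "10 -36 0 0 0 0 0;10 -36 0 0 0 0 0;10 -36 0 0 0 0 0;10 -36 0 0 0 0 0;10 -36 0 0 0 0 0;10 -36 0 0 0 0 0;0 0 0 0 0 0 0;0 0 0 0 0 0 0"

```text
time: 3.82
position: [0.6026, -0.2449, 0.3051]
tool_rot: [0.111, -3.137, 0.0]
ft_force: [-0.3, 1.2, -0.4]
grip_width: 1.003
grip_force: 0.0
```

```bash
python3 - <<'E'
from h import *
t=ctrl.get_image("wrist"); save(t,"w2"); np.save("w2.npy",t,allow_pickle=True)
s=ctrl.get_state(); print(s["time"],s["position"],s["tool_rot"],t["position"],t["orientation"])
w=np.load("w1.npy",allow_pickle=True).item(); P=cloud(w); hsv=cv2.cvtColor(w["frame"],cv2.COLOR_RGB2HSV).astype(int)
v,u=np.mgrid[:420,:560]
def rect(m,n):
    k,l,s,_=cv2.connectedComponentsWithStats(m.astype(np.uint8)); m=l==1+np.argmax(s[1:,4])
    q=P[m]; c,(a,b),an=cv2.minAreaRect(np.float32(q[:,:2])); print(n,m.sum(),np.round(c,4),np.round([a,b],4),round(an,2),np.round(np.percentile(q[:,2],[2,50,98]),4)); return m
bx=(u>200)&(u<320)&(v>140)&(v<275)&(w["depth"]>0)
rect(bx&(v<240)&(P[...,2]>.006),"board")
for zl,zh in((.01,.02),(.01,.05)): rect(bx&(v<244)&(P[...,2]>zl)&(P[...,2]<zh)&(hsv[...,1]<60),"bowl")
h=(u>235)&(u<268)&(v>246)&(v<276)&(P[...,2]>.02)&(P[...,2]<.12)&(hsv[...,1]>80)
m=rect(h,"handle"); q=P[m]; b=np.polyfit(q[:,0],q[:,1],1); print("handle line",np.degrees(np.arctan(b[0])),[ (x,round(np.polyval(b,x),4)) for x in(.51,.56,.6)],np.polyfit(q[:,0],q[:,2],1))
E
```

```text
3.8667 [ 0.60309688 -0.24265549  0.30549441] [ 1.16136212e-01 -3.13800822e+00 -2.30148636e-03] [ 0.53178293 -0.25124469  0.46661577] [2.01339306 2.15805969 0.2818025 ]
board 9165 [0.492  0.2298] [0.1253 0.1301] 2.7 [0.0094 0.0118 0.0334]
bowl 3292 [0.5074 0.2224] [0.0791 0.0782] 4.41 [0.0114 0.0135 0.016 ]
bowl 4054 [0.5084 0.2201] [0.0813 0.0826] 3.99 [0.0115 0.0138 0.0413]
handle 355 [0.5701 0.2262] [0.0401 0.0141] 4.02 [0.0397 0.0563 0.0643]
handle line 4.593742384520313 [(0.51, np.float64(0.2222)), (0.56, np.float64(0.2262)), (0.6, np.float64(0.2294))] [ 0.35146348 -0.14369976]
```

View pics/w2.png

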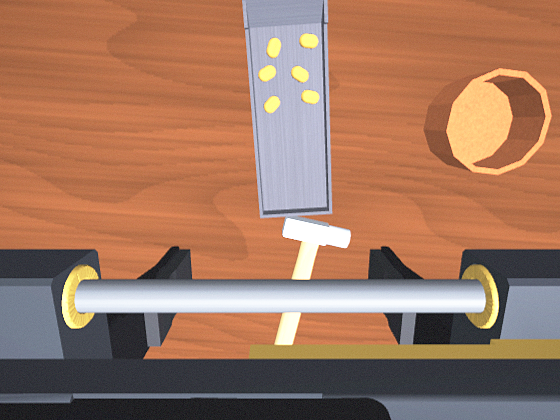

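```bash
python3 - <<'E'
from h import *
w=np.load("w2.npy",allow_pickle=True).item(); P=cloud(w); hsv=cv2.cvtColor(w["frame"],cv2.COLOR_RGB2HSV).astype(int)
v,u=np.mgrid[:420,:560]
b=(u>235)&(u<340)&(v<222)&(w["depth"]>0)
top=P[b&(v<212)&(P[...,2]>.024)&(P[...,2]<.045)&(hsv[...,1]<110)]
fl=P[b&(P[...,2]>.004)&(P[...,2]<.012)&(hsv[...,1]<110)]
c,(a,bb),an=cv2.minAreaRect(np.float32(fl[:,:2])); print("floor",c,a,bb,an,np.median(fl[:,2]))
yaw=np.radians(6)
for it in range(4):
    Rz=np.array([[np.cos(yaw),np.sin(yaw)],[-np.sin(yaw),np.cos(yaw)]])
    l=(top[:,:2]-[.53,-.24])@Rz.T
    A=l[(l[:,1]>.03)&(l[:,0]<.1)&(l[:,0]>-.09)]; B=l[(l[:,1]<-.03)&(l[:,0]<.1)&(l[:,0]>-.09)]
    pa=np.polyfit(A[:,0],A[:,1],1); pb=np.polyfit(B[:,0],B[:,1],1); print(len(A),len(B),pa,pb,np.degrees(yaw)); yaw+=np.arctan((pa[0]+pb[0])/2)
F=l[(abs(l[:,1])<.035)&(l[:,0]>.05)]; print("far wall x",np.percentile(F[:,0],[5,50,95]),np.median(F[:,1]))
lf=(P-[.53,-.24,0])[b]; xy=lf[:,:2]@Rz.T
for x in np.arange(-.16,-.08,.006):
    s=(abs(xy[:,0]-x)<.003)&(abs(xy[:,1])<.03); print(round(x,3),s.sum(),np.round(np.median(lf[s,2]),4) if s.any() else '')
print("side z",np.percentile(top[:,2],[50,90]))
# side-to-side inner profile
for x in(-.05,.0,.05):
    s=(abs(xy[:,0]-x)<.005); o=np.argsort(xy[s,1]); yy=xy[s,1];zz=lf[s,2]; 
    f=(zz>.004)&(zz<.012); print(x,"floor y",np.percentile(yy[f],[1,99]),"wall>.02 y",[np.round(np.percentile(yy[(zz>.02)&(yy*g>0.03)],[5,95]),4) for g in(1,-1)])
c=(u>420)&(v>60)&(v<180)&(P[...,2]>.055)&(P[...,2]<.08); print("cruc",cv2.minEnclosingCircle(np.float32(P[c][:,:2])))
E
```

```text
floor (0.5421679615974426, -0.23692584037780762) 0.2475196123123169 0.08440721035003662 7.526598930358887 0.007091349645751921
649 597 [0.02714198 0.0451702 ] [ 0.02722721 -0.04245282] 6.000000000000001
652 596 [1.53879531e-05 4.51466639e-02] [-2.02652328e-05 -4.24334351e-02] 7.557178979925546
652 596 [1.78252605e-05 4.51466639e-02] [-1.78278214e-05 -4.24334351e-02] 7.557039256155566
652 596 [1.78265402e-05 4.51466639e-02] [-1.78265416e-05 -4.24334351e-02] 7.557039182792063
far wall x [0.11491764 0.11523679 0.11564314] 0.023424949932068652
-0.16 0 
-0.154 0 
-0.148 0 
-0.142 0 
-0.136 0 
-0.13 0 
-0.124 291 0.031
-0.118 454 0.0242
-0.112 407 0.0157
-0.106 339 0.0078
-0.1 286 0.007
-0.094 245 0.0072
-0.088 264 0.0082
-0.082 315 0.0085
side z [0.02907278 0.03376542]
-0.05 floor y [-0.0405345   0.04299305] wall>.02 y [array([0.0433, 0.0473]), array([-0.0444, -0.0311])]
0.0 floor y [-0.03966829  0.04283545] wall>.02 y [array([0.0433, 0.0472]), array([-0.0444, -0.0406])]
0.05 floor y [-0.03995222  0.04333864] wall>.02 y [array([0.0433, 0.0471]), array([-0.0443, -0.0407])]
cruc ((0.5187614560127258, -0.012506267987191677), 0.057641852647066116)
```

Emit:
move_arm --increments "-1 34 -5 0 0 0 0;-1 34 -5 0 0 0 0;-1 34 -5 0 0 0 0;-1 34 -5 0 0 0 0;-1 34 -10 0 0 0 0;-1 34 -10 0 0 0 0;-1 34 -10 0 0 0 0;-1 34 -15 0 0 0 0"

```text
time: 4.53
position: [0.5941, 0.0334, 0.2425]
tool_rot: [-0.123, 3.137, 0.004]
ft_force: [0.3, -0.2, 0.1]
grip_width: 1.001
grip_force: 0.0
```

Emit:
move_arm --increments "-1 34 -15 0 0 0 0;-1 34 -20 0 0 0 0;0 34 -20 0 0 0 0;0 34 -20 0 0 0 0;0 34 -20 0 0 0 0;0 30 -20 0 0 0 0;0 0 0 0 0 0 0;0 0 0 0 0 0 0"

```text
time: 5.2
position: [0.5889, 0.2337, 0.1249]
tool_rot: [0.13, -3.135, -0.001]
ft_force: [0.3, -0.9, 0.8]
grip_width: 1.004
grip_force: 0.0
```

```bash
python3 - <<'E'
from h import *
s=ctrl.get_state(); print(s["time"],s["position"],s["tool_rot"])
w=ctrl.get_image("wrist"); P=cloud(w); hsv=cv2.cvtColor(w["frame"],cv2.COLOR_RGB2HSV).astype(int); save(w,"w3")
v,u=np.mgrid[:420,:560]
m=(v<330)&(w["depth"]>0)&(P[...,2]>.045)&(P[...,2]<.095)&(hsv[...,1]>80)&(abs(P[...,0]-.585)<.06)&(abs(P[...,1]-.228)<.03)
q=P[m]; b=np.polyfit(q[:,0],q[:,1],1); print(len(q),q.min(0),q.max(0),np.degrees(np.arctan(b[0])),np.polyval(b,[.56,.593]),np.polyfit(q[:,0],q[:,2],1))
m=(w["depth"]>0)&(P[...,2]>.011)&(P[...,2]<.05)&(hsv[...,1]<60)&(abs(P[...,0]-.51)<.06)&(abs(P[...,1]-.222)<.055)
c=cv2.minAreaRect(np.float32(P[m][:,:2])); print(m.sum(),c)
E
```

```text
5.2 [0.58892637 0.23374233 0.12485858] [ 1.29525260e-01 -3.13503353e+00 -1.20294608e-03]
2338 [0.54996085 0.21847476 0.04773572] [0.61606343 0.23592856 0.08125312] 3.631109925599338 [0.22584714 0.22794132] [ 0.46821213 -0.20860677]
13538 ((0.5114357471466064, 0.22211423516273499), (0.0881476178765297, 0.08559148758649826), 4.592853546142578)
```

View pics/w3.png

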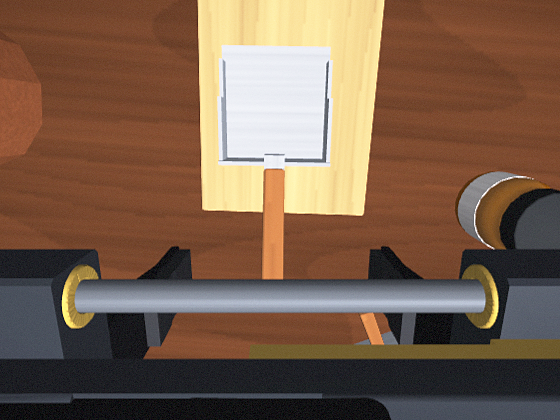

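Emit:
move_arm --increments "1 0 -14 0 0 0 0;1 0 -14 0 0 0 0;0 0 -14 0 0 0 0;0 0 -14 0 0 0 0;0 0 -14 0 0 0 0;0 0 -12 0 0 0 0;0 0 0 0 0 0 0;0 0 0 0 0 0 0"

```text
time: 5.92
position: [0.594, 0.2273, 0.0433]
tool_rot: [0.114, -3.138, 0.002]
ft_force: [0.4, 0.6, -0.4]
grip_width: 1.001
grip_force: 0.0
```

```bash
python3 - <<'E'
from h import *
for i in range(3):
    s=ctrl.get_state(); print(s["time"],s["position"],s["tool_rot"],s["qd"].round(3).max()); ctrl.get_image("wrist")
E
```

```text
5.9167 [0.59402516 0.22734752 0.043313  ] [ 1.14142003e-01 -3.13762707e+00  1.51718471e-03] 0.007
5.9667 [0.59481462 0.22767451 0.04443482] [ 1.14395756e-01 -3.13944002e+00  2.77501519e-04] 0.005
6.0167 [0.59525982 0.22793562 0.04513305] [-1.14437662e-01  3.13844505e+00  6.25139304e-04] 0.002
```

Emit:
move_arm --increments "0 0 -2 0 0 0 255;0 0 0 0 0 0 255;0 0 0 0 0 0 255;0 0 0 0 0 0 255;0 0 0 0 0 0 255;0 0 0 0 0 0 255;0 0 0 0 0 0 255;0 0 0 0 0 0 255" --grip_force 60

```text
time: 6.73
position: [0.5947, 0.2278, 0.0426]
tool_rot: [-0.115, 3.139, 0.0]
ft_force: [0.5, -0.3, 0.6]
grip_width: 0.478
grip_force: 0.0
```

Emit:
move_arm --increments "0 0 5 0 0 0 255;0 0 10 0 0 0 255;0 0 20 0 0 0 255;0 0 20 0 0 0 255;0 0 20 0 0 0 255;0 0 20 0 0 0 255;0 0 0 0 0 0 255;0 0 0 0 0 0 255"

```text
time: 7.4
position: [0.5958, 0.2282, 0.1399]
tool_rot: [-0.114, 3.136, 0.003]
ft_force: [-0.4, 1.2, 0.5]
grip_width: 0.009
grip_force: 0.0
```

```bash
python3 - <<'E'
from h import *
s=ctrl.get_state(); p=s["position"];r=R.from_rotvec(s["tool_rot"]); print(s["time"],p,s["tool_rot"],s["grip_width"],s["ft_force"])
w=ctrl.get_image("wrist"); P=cloud(w); hsv=cv2.cvtColor(w["frame"],cv2.COLOR_RGB2HSV).astype(int); save(w,"w4")
v,u=np.mgrid[:420,:560]
m=(v<255)&(w["depth"]>0)&(P[...,2]>.08)&(hsv[...,1]<60)&(abs(P[...,0]-.51)<.06)&(abs(P[...,1]-.222)<.055)
L=(P[m]-p)@r.as_matrix()   # tool frame
c=cv2.minAreaRect(np.float32(L[:,:2])); print(m.sum(),c)
f=L[(L[:,2]>np.percentile(L[:,2],50)-.003)&(L[:,2]<np.percentile(L[:,2],50)+.003)]
A=np.c_[f[:,:2],np.ones(len(f))]; k=np.linalg.lstsq(A,f[:,2],rcond=None)[0]; print("floor plane in tool",len(f),k,np.degrees(np.arctan(k[:2])),"x range",np.percentile(f[:,0],[1,99]),"y",np.percentile(f[:,1],[1,99]))
W=P[m]; W=W[abs(W[:,2]-np.median(W[:,2]))<.003]; print("world floor z",np.median(W[:,2]))
E
```

```text
7.4 [0.59584031 0.22817575 0.13987956] [-1.14325996e-01  3.13594527e+00  2.90453045e-03] 0.008830927400192382 [-0.37522691  1.23838467  0.50984418]
541 ((0.03837404027581215, -0.0014195255935192108), (0.06582082808017731, 0.0021214361768215895), 89.9676284790039)
floor plane in tool 536 [-2.64527856 -0.00371524  0.0254931 ] [-69.2918026   -0.21286655] x range [0.03831294 0.03928777] y [-0.0331334   0.03075023]
world floor z 0.2169518823037726
```

View pics/w4.png

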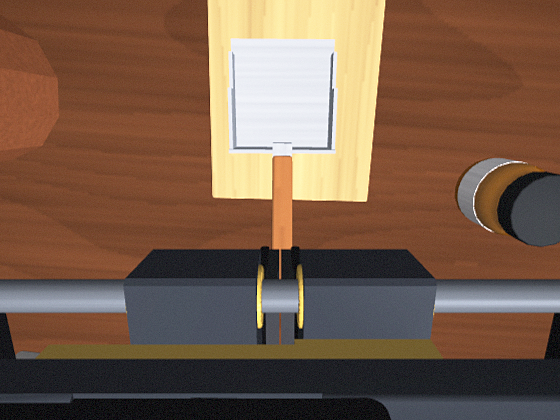

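Emit:
move_arm --increments "0 0 0 0 0 0 100;0 0 0 0 0 0 100;0 0 0 0 0 0 100;0 0 0 0 0 0 100;0 0 0 0 0 0 100;0 0 0 0 0 0 100;0 0 -10 0 0 0 100;0 0 -10 0 0 0 100"

```text
time: 8.12
position: [0.5951, 0.228, 0.1174]
tool_rot: [-0.115, 3.138, 0.001]
ft_force: [0.3, 0.0, -0.4]
grip_width: 0.526
grip_force: 0.0
```

Emit:
move_arm --increments "0 0 -20 0 0 0 100;0 0 -20 0 0 0 100;0 0 -20 0 0 0 100;0 0 -15 0 0 0 100;0 0 -3 0 0 0 100;0 0 0 0 0 0 255;0 0 0 0 0 0 255;0 0 0 0 0 0 255"

```text
time: 8.78
position: [0.5955, 0.2281, 0.0407]
tool_rot: [-0.114, 3.138, 0.001]
ft_force: [-0.4, -0.8, 0.7]
grip_width: 0.462
grip_force: 0.0
```

Emit:
move_arm --increments "0 0 0 0 0 0 255;0 0 0 0 0 0 255;0 0 0 0 0 0 255;0 0 0 0 0 0 255;0 0 0 0 0 0 255;0 0 0 0 0 0 255;0 0 0 0 0 0 255;0 0 0 0 0 0 255"

```text
time: 9.45
position: [0.5949, 0.2281, 0.04]
tool_rot: [-0.115, 3.139, 0.001]
ft_force: [-0.5, 0.8, 2.2]
grip_width: 0.152
grip_force: 59.9
```

Emit:
move_arm --increments "0 0 5 0 0 0 255;0 0 15 0 0 0 255;0 0 25 0 0 0 255;0 0 25 0 0 0 255;0 0 25 0 0 0 255;0 0 25 0 0 0 255;0 0 0 0 0 0 255;0 0 0 0 0 0 255"

```text
time: 10.12
position: [0.5954, 0.2279, 0.161]
tool_rot: [-0.114, 3.137, 0.002]
ft_force: [-0.3, 0.2, -2.8]
grip_width: 0.159
grip_force: 59.9
```

```bash
cat > meas.py <<'E'
from h import *
def scoop():
    s=ctrl.get_state(); w=ctrl.get_image("wrist"); s2=ctrl.get_state()
    p=(s["position"]+s2["position"])/2; r=R.from_rotvec(s["tool_rot"])
    P=cloud(w); hsv=cv2.cvtColor(w["frame"],cv2.COLOR_RGB2HSV).astype(int); v,u=np.mgrid[:420,:560]
    L=(P-p)@r.as_matrix()
    m=(v<262)&(w["depth"]>0)&(hsv[...,1]<60)&(L[...,0]>.03)&(L[...,0]<.15)&(abs(L[...,1])<.05)&(L[...,2]>-.02)&(L[...,2]<.05)
    l=L[m]; c=cv2.minAreaRect(np.float32(l[:,:2])); f=l[(abs(l[:,1])<.03)&(l[:,0]<.12)&(l[:,0]>.06)]
    for i in range(3):
        A=np.c_[f[:,:2],np.ones(len(f))]; k=np.linalg.lstsq(A,f[:,2],rcond=None)[0]; e=abs(A@k-f[:,2]); f=f[e<np.median(e)*3+1e-4]
    print("t",s2["time"],"tcp",p.round(4),"rv",s["tool_rot"].round(3),"F",s2["ft_force"].round(1),"grip",s2["grip_force"])
    print(m.sum(),"bowl rect tool",np.round(c[0],4),np.round(c[1],4),round(c[2],2),"plane",k.round(4),"deg",np.degrees(np.arctan(k[:2])).round(2),"xmax",np.percentile(l[:,0],[1,99]).round(4))
    return w
E
python3 -c "
from meas import *
w=scoop(); save(w,'w5')"
```

```text
t 10.1667 tcp [0.5949 0.2277 0.1601] rv [-1.140e-01  3.137e+00  2.000e-03] F [ 0.  -0.7 -2.2] grip 59.88021332770586
30231 bowl rect tool [ 0.0843 -0.0007] [0.0829 0.0775] 0.51 plane [0.0141 0.0014 0.0246] deg [0.8  0.08] xmax [0.0461 0.1244]
```

Emit:
move_arm --increments "-3 -30 15 0 0 0 255;-3 -30 15 0 0 0 255;-3 -30 15 0 0 0 255;-3 -30 15 0 0 0 255;-3 -30 15 0 0 0 255;-3 -30 15 0 0 0 255;-3 -30 15 0 0 0 255;-3 -29 15 0 0 0 255"

```text
time: 10.83
position: [0.5692, -0.0128, 0.2782]
tool_rot: [0.114, -3.136, 0.001]
ft_force: [1.2, -0.4, -1.3]
grip_width: 0.152
grip_force: 59.9
```

Emit:
move_arm --increments "0 0 0 0 -7 0 255;0 0 0 0 -7 0 255;0 0 0 0 -7 0 255;0 0 0 0 -7 0 255;0 0 0 0 -7 0 255;0 0 0 0 -7 0 255;0 0 0 0 -7 0 255;0 0 0 0 -7 0 255"

```text
time: 11.5
position: [0.5809, -0.0014, 0.283]
tool_rot: [-0.112, 2.502, 0.009]
ft_force: [-0.1, -0.2, -0.5]
grip_width: 0.159
grip_force: 59.9
```

```bash
python3 -c "
from h import *
s=ctrl.get_state(); print(s['time'],s['position'],R.from_rotvec(s['tool_rot']).as_matrix().round(3),s['joint_positions'].round(2))"
```

```text
11.5 [ 0.58092122 -0.00143809  0.28303992] [[-0.8   -0.083  0.594]
 [-0.079  0.996  0.033]
 [-0.594 -0.02  -0.804]] [ 0.03 -0.3  -0.05  2.1  -0.05  0.7   1.66]
```

Emit:
move_arm --increments "-5 -5 0 0 7.1 0 255;-5 -5 0 0 7.1 0 255;-5 -5 0 0 7.1 0 255;-5 -5 0 0 7.1 0 255;-5 -5 0 0 7.1 0 255;-5 -5 0 0 1 0 255;-5 -5 0 0 0 -7 255;-5 -5 0 0 0 -7 255"

```text
time: 12.17
position: [0.5412, -0.0424, 0.2818]
tool_rot: [0.27, 3.129, 0.05]
ft_force: [-0.9, 0.1, -1.3]
grip_width: 0.156
grip_force: 59.9
```

Emit:
move_arm --increments "-5 -5 0 0 0 -7 255;-5 -5 0 0 0 -7 255;-5 -5 0 0 0 -7 255;-5 -4 0 0 0 -7 255;0 0 0 0 0 -7 255;0 0 0 0 0 -7 255;0 0 0 0 0 -7 255;0 0 0 0 0 -7 255"

```text
time: 12.83
position: [0.5205, -0.0611, 0.2832]
tool_rot: [1.698, 2.621, 0.039]
ft_force: [0.3, 0.6, -0.7]
grip_width: 0.155
grip_force: 59.9
```

Emit:
move_arm --increments "0 0 0 0 0 -7 255;0 0 0 0 0 -7 255;0 0 0 0 0 -7 255;0 0 -10 -7 0 0 255;0 0 -10 -7 0 0 255;0 0 -10 -7 0 0 255;0 0 0 -7 0 0 255;0 0 0 -7 0 0 255"

```text
time: 13.5
position: [0.5209, -0.0609, 0.2542]
tool_rot: [1.794, 1.93, -0.58]
ft_force: [0.1, -0.6, -1.2]
grip_width: 0.152
grip_force: 59.9
```

Emit:
move_arm --increments "0 0 0 -7 0 0 255;0 0 0 -7 0 0 255;0 0 0 -7 0 0 255;0 0 0 -7 0 0 255;0 0 0 0 0 0 255;0 0 0 0 0 0 255;0 0 0 0 0 0 255;0 0 0 0 0 0 255"

```text
time: 14.17
position: [0.5221, -0.0625, 0.2565]
tool_rot: [1.489, 1.607, -0.949]
ft_force: [0.7, 0.2, -0.4]
grip_width: 0.155
grip_force: 59.9
```

```bash
python3 -c "
from h import *
s=ctrl.get_state(); print(s['time'],s['position'],R.from_rotvec(s['tool_rot']).as_matrix().round(3),s['joint_positions'].round(2))"
```

```text
14.1667 [ 0.52209271 -0.06245425  0.25652503] [[-0.056  0.998  0.032]
 [ 0.454  0.054 -0.89 ]
 [-0.889 -0.036 -0.456]] [-0.36  0.31 -0.2   1.82  0.95  1.72 -0.7 ]
```

Emit:
move_arm --increments "6 -7 2 7 0 0 255;6 -7 2 7 0 0 255;6 -7 2 7 0 0 255;6 -7 2 7 0 0 255;6 -7 2 7 0 0 255;6 -7 2 7 0 0 255;6 -7 2 7 0 0 255;6 -7 2 7 0 0 255"

```text
time: 14.83
position: [0.5708, -0.119, 0.2762]
tool_rot: [2.076, 2.205, -0.086]
ft_force: [0.4, -0.1, -1.8]
grip_width: 0.155
grip_force: 59.9
```

Emit:
move_arm --increments "6 -7 0 7 0 0 255;6 -7 0 0 0 7 255;6 -7 0 0 0 7 255;6 -7 0 0 0 7 255;6 -7 0 0 0 7 255;6 -7 0 0 0 7 255;6 -7 0 0 0 7 255;6 -7 0 0 0 7 255"

```text
time: 15.5
position: [0.6178, -0.1757, 0.2739]
tool_rot: [1.0, 2.959, 0.046]
ft_force: [-0.4, -0.4, -1.0]
grip_width: 0.154
grip_force: 59.9
```

Emit:
move_arm --increments "6 -7 -10 0 0 7 255;6 -7 -10 0 0 7 255;6 -7 -20 0 0 7 255;6 -7 -20 0 0 7 255;5 -7 -20 0 0 7 255;5 -6 -20 0 0 7 255;0 -6 -20 0 0 3 255;0 0 0 0 0 0 255"

```text
time: 16.17
position: [0.6491, -0.2236, 0.1484]
tool_rot: [0.199, -3.131, -0.05]
ft_force: [-0.7, -0.8, -2.8]
grip_width: 0.153
grip_force: 59.9
```

```bash
cat >> meas.py <<'E'
def tool():
    S=ctrl.get_state(); M=R.from_rotvec(S["tool_rot"]).as_matrix(); print("t",S["time"],"tcp",S["position"].round(4),"yawy",np.degrees(np.arctan2(M[1,1],M[0,1])).round(2),"zaxis",M[:,2].round(3),"F",S["ft_force"].round(1))
E
python3 -c "
from meas import *
w=scoop(); tool(); save(w,'w6')"
```

```text
t 16.2167 tcp [ 0.6496 -0.2231  0.1495] rv [ 0.199 -3.131 -0.05 ] F [-0.8  0.3 -1.2] grip 59.87960994243622
30240 bowl rect tool [ 0.0786 -0.0012] [0.0962 0.0776] 0.39 plane [0.0118 0.0009 0.0268] deg [0.68 0.05] xmax [0.0473 0.1256]
t 16.2167 tcp [ 0.65   -0.2227  0.1507] yawy 97.17 zaxis [-0.003  0.032 -0.999] F [-0.8  0.3 -1.2]
```

View pics/w6.png

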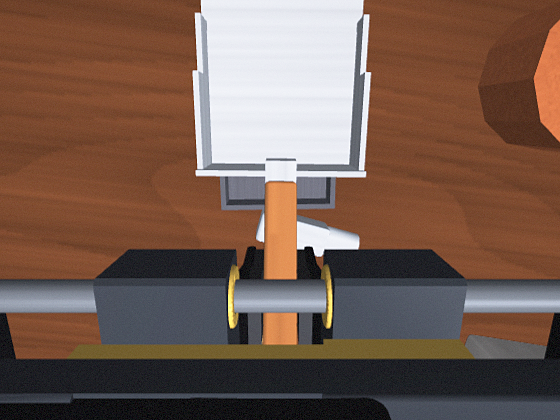

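Emit:
move_arm --increments "2.5 1.5 -20 -1.8 0 0.6 255;0 0 -20 0 0 0 255;0 0 -20 0 0 0 255;0 0 -10 0 0 0 255;0 0 0 0 0 0 255;0 0 0 0 0 0 255;0 0 0 0 0 0 255;0 0 0 0 0 0 255"

```text
time: 16.88
position: [0.6557, -0.2192, 0.0834]
tool_rot: [-0.22, 3.132, -0.0]
ft_force: [0.5, -0.1, -0.9]
grip_width: 0.153
grip_force: 59.9
```

```bash
python3 -c "
from meas import *
w=scoop(); tool(); save(w,'w7'); S=ctrl.get_state()
P=cloud(w); v,u=np.mgrid[:420,:560]; hsv=cv2.cvtColor(w['frame'],cv2.COLOR_RGB2HSV).astype(int)
L=(P-[.5331,-.2382,0]); y=np.radians(7.56); X=L[...,0]*np.cos(y)+L[...,1]*np.sin(y); Y=-L[...,0]*np.sin(y)+L[...,1]*np.cos(y)
m=(w['depth']>0)&(P[...,2]>.02)&(P[...,2]<.04)&(hsv[...,1]<110)&(v<250)
a=m&(abs(Y)<.055)&(X>.05)&(X<.125); print('tray walls: x',np.percentile(X[a],[1,50,99]).round(4))
for g in(1,-1):
  b=a&(X<.108)&(g*Y>.035); print(g,b.sum(),np.percentile(Y[b],[2,50,98]).round(4) if b.any() else '',np.percentile(P[...,2][b],[10,90]).round(4) if b.any() else '')
  b=(w['depth']>0)&(X>.0)&(X<.08)&(g*Y>.025)&(g*Y<.05)&(P[...,2]>.072)&(P[...,2]<.1)&(v<200)&(hsv[...,1]<60); print(' bowl side',b.sum(),np.percentile(Y[b],[2,50,98]).round(4), np.polyfit(X[b],Y[b],1).round(4), 'z',np.percentile(P[...,2][b],[10,90]).round(3))
b=(w['depth']>0)&(hsv[...,1]<60)&(P[...,2]>.05)&(P[...,2]<.1)&(v<250)&(abs(Y)<.05);print('bowl X',np.percentile(X[b],[1,99]).round(4))
"
```

```text
t 16.9333 tcp [ 0.6556 -0.2192  0.0832] rv [-0.22   3.132 -0.   ] F [-0.4  0.7  0.1] grip 59.879915714263916
30249 bowl rect tool [ 0.0796 -0.0007] [0.0934 0.0776] 0.29 plane [0.0122 0.0018 0.0255] deg [0.7 0.1] xmax [0.0467 0.125 ]
t 16.9333 tcp [ 0.6555 -0.2191  0.083 ] yawy 98.03 zaxis [ 0.001 -0.    -1.   ] F [-0.4  0.7  0.1]
tray walls: x [0.0874 0.112  0.1232]
1 309 [0.042  0.0434 0.0461] [0.0236 0.0298]
 bowl side 1203 [0.0262 0.0375 0.0399] [-0.1198  0.0437] z [0.075 0.084]
-1 317 [-0.0458 -0.043  -0.0416] [0.0233 0.0299]
 bowl side 1133 [-0.037  -0.0348 -0.0262] [ 0.0816 -0.0391] z [0.075 0.084]
bowl X [-0.001   0.0775]
```

Emit:
move_arm --increments "-2 -1.6 -10 0 0 -0.2 255;0 0 -12 0 0 0 255;0 0 -10 0 0 0 255;0 0 -6 0 0 0 255;0 0 -4 0 0 0 255;0 0 -2 0 0 0 255;0 0 0 0 0 0 255;0 0 0 0 0 0 255"

```text
time: 17.6
position: [0.6529, -0.2203, 0.0372]
tool_rot: [0.215, -3.133, -0.001]
ft_force: [0.5, 0.1, -1.2]
grip_width: 0.157
grip_force: 59.9
```

```bash
cat > tr.py <<'E'
from meas import *
def chk(n=None):
    w=scoop(); tool()
    if n: save(w,n)
    P=cloud(w); v,u=np.mgrid[:420,:560]; hsv=cv2.cvtColor(w['frame'],cv2.COLOR_RGB2HSV).astype(int)
    L=(P-[.5331,-.2382,0]); y=np.radians(7.56); X=L[...,0]*np.cos(y)+L[...,1]*np.sin(y); Y=-L[...,0]*np.sin(y)+L[...,1]*np.cos(y)
    S=ctrl.get_state(); d=S["position"][:2]-[.5331,-.2382]; print("TCP tray xy",[round(d[0]*np.cos(y)+d[1]*np.sin(y),4),round(-d[0]*np.sin(y)+d[1]*np.cos(y),4)])
    nz=((hsv[...,1]>110)&(hsv[...,0]>15)&(hsv[...,0]<35)&(w["frame"][...,0]>120)&(w["depth"]>0)&(v<250)&(abs(Y)<.06)&(X<.1)&(X>-.16)&(P[...,2]>.012)).astype(np.uint8)
    n,lab,s,c=cv2.connectedComponentsWithStats(nz)
    for i in range(1,n):
        if s[i,4]>25: k=lab==i; print(" nug",s[i,4],c[i].round(),"tray",X[k].mean().round(4),Y[k].mean().round(4),"z",P[...,2][k].mean().round(4))
    return w
E
python3 -c "
from tr import *
chk('w8')"
```

```text
t 17.65 tcp [ 0.6529 -0.2203  0.0372] rv [ 2.150e-01 -3.133e+00 -1.000e-03] F [ 1.2 -0.3 -1.5] grip 59.87985301762819
39571 bowl rect tool [ 0.0784 -0.0013] [0.0967 0.093 ] 0.0 plane [0.0124 0.0023 0.0257] deg [0.71 0.13] xmax [0.0315 0.125 ]
t 17.65 tcp [ 0.653  -0.2204  0.0373] yawy 97.86 zaxis [-0.001  0.001 -1.   ] F [ 1.2 -0.3 -1.5]
TCP tray xy [np.float64(0.1212), np.float64(0.0019)]
```

Emit:
move_arm --increments "0 0 -1 0 0 0 255;0 0 0 0 0 0 255;0 0 -1 0 0 0 255;0 0 0 0 0 0 255;0 0 0 0 0 0 255;0 0 0 0 0 0 255;0 0 0 0 0 0 255;0 0 0 0 0 0 255"

```text
time: 18.32
position: [0.6531, -0.2203, 0.0358]
tool_rot: [0.215, -3.134, -0.001]
ft_force: [-0.1, 1.1, 6.3]
grip_width: 0.155
grip_force: 59.9
```

Emit:
move_arm --increments "-8 -1.06 0 0 0 0 255;-8 -1.06 0 0 0 0 255;-8 -1.06 0 0 0 0 255;-8 -1.06 0 0 0 0 255;-8 -1.06 0 0 0 0 255;-8 -1.06 0 0 0 0 255;-8 -1.06 0 0 0 0 255;0 0 0 0 0 0 255"

```text
time: 18.98
position: [0.5956, -0.2283, 0.0358]
tool_rot: [0.213, -3.134, -0.001]
ft_force: [1.4, 1.1, 4.5]
grip_width: 0.154
grip_force: 59.9
```

```bash
python3 -c "
from tr import *
chk('w9')
s=ctrl.get_image('scene'); np.save('s.npy',s,allow_pickle=True)
for n,p in (('scene',s),('top',ctrl.get_image('top'))):
  print(n,[(np.round(r['centre'],3).tolist(),round(r['score'],2)) for r in ctrl.find_in('nugget0',p)])
"
```

```text
t 19.0333 tcp [ 0.5956 -0.2283  0.0358] rv [ 2.130e-01 -3.134e+00 -1.000e-03] F [1.2 0.4 6.7] grip 59.87194485962391
40013 bowl rect tool [ 0.0781 -0.001 ] [0.0962 0.0927] 0.03 plane [0.0053 0.001  0.0256] deg [0.31 0.06] xmax [0.0313 0.1247]
t 19.0333 tcp [ 0.5957 -0.2283  0.0357] yawy 97.8 zaxis [-0.001  0.    -1.   ] F [1.2 0.4 6.7]
TCP tray xy [np.float64(0.0633), np.float64(0.0016)]
scene [([0.428, -0.22, 0.021], 0.53), ([0.446, -0.275, 0.023], 0.5), ([0.449, -0.237, 0.023], 0.44), ([0.518, 0.008, 0.035], 0.41), ([0.462, -0.224, 0.018], 0.4), ([0.454, -0.26, 0.021], 0.38)]
top [([0.445, -0.274, 0.024], 0.52), ([0.432, -0.221, 0.019], 0.51), ([0.454, -0.252, 0.018], 0.49), ([0.459, -0.22, 0.022], 0.4)]
```

Emit:
move_arm --increments "-5 -0.66 0 0 0 0 255;-5 -0.66 0 0 0 0 255;-5 -0.66 0 0 0 0 255;-4 -0.53 0 0 0 0 255;-4 -0.53 0 0 0 0 255;-4 -0.53 0 0 0 0 255;0 0 0 0 0 0 255;0 0 0 0 0 0 255"

```text
time: 19.9
position: [0.5699, -0.2315, 0.0359]
tool_rot: [-0.215, 3.134, 0.0]
ft_force: [3.2, 0.6, 6.6]
grip_width: 0.155
grip_force: 59.9
```

Emit:
move_arm --increments "-3 -0.4 0 0 0 0 255;-3 -0.4 0 0 0 0 255;-3 -0.4 0 0 0 0 255;-2 -0.26 0 0 0 0 255;0 0 0 0 0 0 255;0 0 0 0 0 0 255;0 0 0 0 0 0 255;0 0 0 0 0 0 255"

```text
time: 20.57
position: [0.5596, -0.2331, 0.036]
tool_rot: [-0.215, 3.133, -0.0]
ft_force: [3.4, -0.9, 5.7]
grip_width: 0.158
grip_force: 59.9
```

```bash
python3 -c "
from tr import *
chk('w10')
s=ctrl.get_image('scene'); save(s,'s10')
for n,p in (('scene',s),('top',ctrl.get_image('top'))):
  print(n,[(np.round(r['centre'],3).tolist(),round(r['score'],2)) for r in ctrl.find_in('nugget0',p)])
"
```

```text
t 20.6167 tcp [ 0.5596 -0.2331  0.036 ] rv [-0.215  3.133 -0.   ] F [ 2.6 -0.1  6.3] grip 59.88500900566578
36786 bowl rect tool [ 0.0782 -0.0011] [0.0963 0.0929] 0.0 plane [ 0.0057 -0.0012  0.0258] deg [ 0.32 -0.07] xmax [0.0312 0.1245]
t 20.6167 tcp [ 0.5596 -0.2331  0.036 ] yawy 97.85 zaxis [ 0.001 -0.    -1.   ] F [ 2.6 -0.1  6.3]
TCP tray xy [np.float64(0.0269), np.float64(0.0016)]
 nug 244 [264.   4.] tray -0.0936 -0.0073 z 0.0198
 nug 1413 [337.  17.] tray -0.088 0.0254 z 0.0218
 nug 1421 [228.  30.] tray -0.0825 -0.0233 z 0.0226
scene [([0.429, -0.246, 0.022], 0.58), ([0.433, -0.282, 0.024], 0.5)]
top [([0.433, -0.278, 0.023], 0.61), ([0.429, -0.242, 0.02], 0.6), ([0.444, -0.222, 0.019], 0.58), ([0.438, -0.253, 0.02], 0.56), ([0.457, -0.27, 0.025], 0.56)]
```

Emit:
move_arm --increments "-2 -0.26 0 0 0 0 255;-2 -0.26 0 0 0 0 255;-2 -0.26 0 0 0 0 255;-2 -0.26 0 0 0 0 255;0 0 0 0 0 0 255;0 0 0 0 0 0 255;0 0 0 0 0 0 255;0 0 0 0 0 0 255"

```text
time: 21.48
position: [0.5516, -0.2339, 0.036]
tool_rot: [-0.215, 3.133, 0.0]
ft_force: [3.8, 0.7, 6.9]
grip_width: 0.154
grip_force: 59.9
```

```bash
python3 -c "
from tr import *
save(chk('w11'),'w11')
p=ctrl.get_image('top'); print([(np.round(r['centre'],3).tolist(),round(r['score'],2)) for r in ctrl.find_in('nugget0',p)])
"
```

```text
t 21.5333 tcp [ 0.5516 -0.234   0.036 ] rv [-0.215  3.133  0.   ] F [4.3 0.2 5.5] grip 59.87807705998421
34687 bowl rect tool [ 0.0778 -0.0014] [0.096 0.093] 0.2 plane [0.0051 0.0002 0.0259] deg [0.29 0.01] xmax [0.0312 0.1204]
t 21.5333 tcp [ 0.5516 -0.234   0.036 ] yawy 97.85 zaxis [ 0.001  0.    -1.   ] F [4.3 0.2 5.5]
TCP tray xy [np.float64(0.0189), np.float64(0.0017)]
 nug 3097 [247.  19.] tray -0.0952 -0.0145 z 0.0215
 nug 1945 [341.  24.] tray -0.0931 0.0272 z 0.022
[([0.435, -0.276, 0.028], 0.62), ([0.44, -0.222, 0.024], 0.49), ([0.426, -0.242, 0.021], 0.39), ([0.433, -0.259, 0.022], 0.36)]
```

Emit:
move_arm --increments "-2 -0.26 0 0 0 0 255;0 0 0 0 0 0 255;0 0 0 0 0 0 255;-1.8 -0.24 -1.5 -0.33 2.48 0 255;-1.8 -0.24 -1.5 -0.33 2.48 0 255;0 0 0 0 0 0 255;0 0 0 0 0 0 255;0 0 0 0 0 0 255"

```text
time: 22.3
position: [0.5474, -0.2336, 0.0322]
tool_rot: [0.211, -3.051, 0.007]
ft_force: [7.0, 0.7, 1.5]
grip_width: 0.158
grip_force: 59.9
```

```bash
python3 -c "
from tr import *
save(chk('w12'),'w12')
"
```

```text
t 22.35 tcp [ 0.5474 -0.2336  0.0322] rv [ 0.211 -3.051  0.007] F [7.8 2.2 1.5] grip 59.882138818502426
33675 bowl rect tool [ 0.0779 -0.0021] [0.0964 0.0926] 0.35 plane [0.0076 0.0023 0.0258] deg [0.44 0.13] xmax [0.0311 0.1196]
t 22.35 tcp [ 0.5474 -0.2336  0.0323] yawy 97.91 zaxis [-0.083 -0.01  -0.996] F [7.8 2.2 1.5]
TCP tray xy [np.float64(0.0147), np.float64(0.0027)]
 nug 666 [216.   7.] tray -0.1052 -0.0274 z 0.0267
 nug 2103 [302.   9.] tray -0.1045 0.0106 z 0.0272
 nug 1366 [235.  46.] tray -0.0888 -0.019 z 0.0276
 nug 1332 [336.  51.] tray -0.0869 0.0262 z 0.0274
```

Emit:
move_arm --increments "-2.2 -0.3 -1.5 -0.33 2.48 0 255;-2.2 -0.3 -1.5 -0.33 2.48 0 255;0 0 0 0 0 0 255;-2.8 -0.37 -2.1 -0.36 2.73 0 255;-2.8 -0.37 -2.1 -0.36 2.73 0 255;0 0 0 0 0 0 255;0 0 0 0 0 0 255;0 0 0 0 0 0 255"

```text
time: 23.02
position: [0.5374, -0.2349, 0.0243]
tool_rot: [0.199, -2.868, 0.023]
ft_force: [8.7, 1.0, 0.9]
grip_width: 0.158
grip_force: 59.9
```

```bash
python3 -c "
from tr import *
save(chk('w13'),'w13')
p=ctrl.get_image('top'); print([(np.round(r['centre'],3).tolist(),round(r['score'],2)) for r in ctrl.find_in('nugget0',p)])
"
```

```text
t 23.0667 tcp [ 0.5374 -0.2349  0.0243] rv [ 0.199 -2.868  0.023] F [ 8.5  0.7 -0.2] grip 59.89264843985438
31770 bowl rect tool [ 0.0779 -0.0021] [0.0962 0.0925] 0.3 plane [0.0038 0.0004 0.0263] deg [0.22 0.02] xmax [0.031  0.1208]
t 23.0667 tcp [ 0.5374 -0.2349  0.0244] yawy 97.92 zaxis [-0.261 -0.034 -0.965] F [ 8.5  0.7 -0.2]
TCP tray xy [np.float64(0.0047), np.float64(0.0027)]
 nug 717 [217.   7.] tray -0.1137 -0.0269 z 0.0408
 nug 2190 [283.  16.] tray -0.1104 0.0025 z 0.0407
 nug 861 [345.   9.] tray -0.1132 0.0296 z 0.0411
 nug 1247 [337.  76.] tray -0.0859 0.0273 z 0.0352
 nug 1079 [314. 150.] tray -0.0534 0.0177 z 0.0261
[([0.416, -0.223, 0.042], 0.63), ([0.444, -0.22, 0.036], 0.5)]
```

View pics/w13.png

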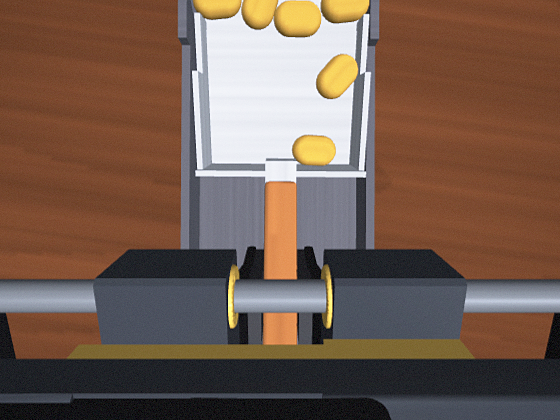

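Emit:
move_arm --increments "-1.8 -0.24 -0.6 -0.2 1.5 0 255;-1.8 -0.24 -0.6 -0.2 1.5 0 255;-1.8 -0.24 -0.6 -0.2 1.5 0 255;-1.7 -0.24 -0.6 -0.2 1.5 0 255;0 0 0 0 0 0 255;0 0 0 0 0 0 255;0 0 0 0 0 0 255;0 0 0 0 0 0 255"

```text
time: 23.83
position: [0.5286, -0.2361, 0.0214]
tool_rot: [0.191, -2.76, 0.031]
ft_force: [5.9, 1.1, -1.8]
grip_width: 0.154
grip_force: 59.9
```

```bash
python3 -c "
from tr import *
save(chk('w14'),'w14')
p=ctrl.get_image('top'); print([(np.round(r['centre'],3).tolist(),round(r['score'],2)) for r in ctrl.find_in('nugget0',p)])
"
```

```text
t 23.8833 tcp [ 0.5286 -0.2361  0.0214] rv [ 0.191 -2.76   0.031] F [ 5.5  0.6 -1.1] grip 59.8861800134182
30450 bowl rect tool [ 0.0781 -0.0021] [0.0962 0.0928] 0.01 plane [0.0042 0.0011 0.0265] deg [0.24 0.06] xmax [0.0309 0.1215]
t 23.8833 tcp [ 0.5286 -0.2361  0.0214] yawy 97.86 zaxis [-0.364 -0.047 -0.93 ] F [ 5.5  0.6 -1.1]
TCP tray xy [np.float64(-0.0042), np.float64(0.0027)]
 nug 2928 [267.  14.] tray -0.1177 -0.0048 z 0.05
 nug 897 [344.  10.] tray -0.1193 0.0295 z 0.0507
 nug 1232 [338.  82.] tray -0.0907 0.0282 z 0.0409
 nug 1068 [314. 150.] tray -0.0616 0.0177 z 0.0293
[([0.406, -0.22, 0.051], 0.61), ([0.442, -0.219, 0.041], 0.53)]
```

Emit:
move_arm --increments "0 0 1.5 -0.26 1.98 0 255;0 0 1.5 -0.26 1.98 0 255;0 0 1.5 -0.26 1.98 0 255;0 0 1.5 -0.26 1.98 0 255;0 0 1.5 -0.26 1.98 0 255;0 0 1.5 -0.26 1.98 0 255;0 0 1.5 -0.26 1.98 0 255;0 0 0 0 0 0 255"

```text
time: 24.65
position: [0.5262, -0.2361, 0.0303]
tool_rot: [0.173, -2.509, 0.047]
ft_force: [0.8, 0.6, -3.2]
grip_width: 0.154
grip_force: 59.9
```

```bash
python3 -c "
from tr import *
save(chk('w15'),'w15')
p=ctrl.get_image('top'); print([(np.round(r['centre'],3).tolist(),round(r['score'],2)) for r in ctrl.find_in('nugget0',p)])
print(ctrl.get_state()['joint_positions'].round(2))
"
```

```text
t 24.7 tcp [ 0.5263 -0.2362  0.0304] rv [ 0.173 -2.509  0.047] F [ 0.6  0.2 -2.5] grip 59.88376099616289
23693 bowl rect tool [ 0.0778 -0.0025] [0.0921 0.0956] 90.0 plane [ 0.0208 -0.0004  0.0258] deg [ 1.19 -0.02] xmax [0.033  0.1246]
t 24.7 tcp [ 0.5264 -0.2363  0.0306] yawy 97.77 zaxis [-0.581 -0.074 -0.811] F [ 0.6  0.2 -2.5]
TCP tray xy [np.float64(-0.0064), np.float64(0.0028)]
 nug 1291 [223.  60.] tray -0.092 -0.0244 z 0.0761
 nug 1240 [340.  66.] tray -0.0911 0.0288 z 0.0741
 nug 1128 [298. 107.] tray -0.0761 0.0099 z 0.0635
 nug 1119 [340. 118.] tray -0.0723 0.0299 z 0.0605
 nug 1025 [253. 146.] tray -0.0613 -0.0111 z 0.0537
 nug 1047 [313. 150.] tray -0.0601 0.0178 z 0.0518
[]
[ 0.26  0.77 -0.03  1.33  0.23  1.64  1.89]
```

Emit:
move_arm --increments "0 0 6 0 0 0 255;0 0 12 0 0 0 255;0 0 20 0 0 0 255;0 0 25 0 0 0 255;0 0 25 0 0 0 255;0 0 25 0 0 0 255;0 0 20 0 0 0 255;0 0 10 0 0 0 255"

```text
time: 25.47
position: [0.5286, -0.2374, 0.1806]
tool_rot: [0.171, -2.52, 0.052]
ft_force: [0.9, -0.9, -2.3]
grip_width: 0.156
grip_force: 59.9
```

Emit:
move_arm --increments "0 3 5 0 0 -3 255;0 5 5 0 0 -5 255;0 6 0 0 0 -6 255;0 6 0 0 0 -7 255;0 6 0 0 0 -7 255;0 6 0 0 0 -7 255;0 6 0 0 0 -7 255;0 6 0 0 0 -7 255"

```text
time: 26.13
position: [0.5276, -0.1932, 0.1858]
tool_rot: [-0.903, -2.38, -0.294]
ft_force: [-0.5, 0.6, -3.0]
grip_width: 0.159
grip_force: 59.9
```

Emit:
move_arm --increments "-1 6 0 0 0 -7 255;-1 6 0 0 0 -7 255;-1 6 0 0 0 -7 255;-1 6 0 0 0 -7 255;-1 6 0 0 0 -7 255;-1 6 0 0 0 -6 255;0 3 0 0 0 -5 255;0 0 0 0 0 -2 255"

```text
time: 26.8
position: [0.5198, -0.1544, 0.1863]
tool_rot: [-1.857, -1.875, -0.599]
ft_force: [-0.1, -0.5, -3.1]
grip_width: 0.162
grip_force: 59.9
```

```bash
python3 -c "
from tr import *
w=scoop(); tool(); S=ctrl.get_state(); print(S['joint_positions'].round(2)); save(w,'w16')
P=cloud(w); L=(P-S['position'])@R.from_rotvec(S['tool_rot']).as_matrix(); hsv=cv2.cvtColor(w['frame'],cv2.COLOR_RGB2HSV).astype(int)
nz=((hsv[...,1]>110)&(hsv[...,0]>15)&(hsv[...,0]<35)&(L[...,2]<.035)&(L[...,2]>-.01)&(abs(L[...,1])<.04)&(L[...,0]>.04)&(w['depth']>0)).astype(np.uint8); nz[255:]=0
n,lab,s,c=cv2.connectedComponentsWithStats(nz)
print([(s[i,4],L[lab==i].mean(0).round(3).tolist()) for i in range(1,n) if s[i,4]>50])
"
```

```text
t 26.85 tcp [ 0.5198 -0.1545  0.1864] rv [-1.857 -1.875 -0.599] F [-1.5 -0.2 -3.1] grip 59.87899839878082
23411 bowl rect tool [ 0.0826 -0.0002] [0.0828 0.0776] 0.39 plane [0.0232 0.0007 0.024 ] deg [1.33 0.04] xmax [0.0439 0.1229]
t 26.85 tcp [ 0.5199 -0.1547  0.1864] yawy 0.52 zaxis [-0.002  0.582 -0.813] F [-1.5 -0.2 -3.1]
[ 0.41  0.36  0.2   1.62 -0.56  1.57  0.74]
[(np.int32(6710), [0.065, 0.005, 0.013])]
```

Emit:
move_arm --increments "0 2 -4 -7 0 0 255;0 2 -4 -7 0 0 255;0 2 -4 -7 0 0 255;0 2 -4 -7 0 0 255;0 2 -4 -7 0 0 255;0 2 -4 -7 0 0 255;0 2 -4 -7 0 0 255;0 2 -4 -7 0 0 255"

```text
time: 27.52
position: [0.5229, -0.137, 0.1558]
tool_rot: [2.011, 2.04, -0.373]
ft_force: [-0.4, -0.0, -4.1]
grip_width: 0.153
grip_force: 59.9
```

Emit:
move_arm --increments "0 7 11 -5.2 0 0 255;0 8 9 -5.2 0 0 255;0 8.5 8 -5.2 0 0 255;0 9 7.5 -5.2 0 0 255;0 10 6.5 -5.2 0 0 255;0 10.5 5 -5.2 0 0 255;0 11 4.5 -5.2 0 0 255;0 11 3.5 -5.2 0 0 255"

```text
time: 28.18
position: [0.5226, -0.0606, 0.2101]
tool_rot: [1.551, 1.569, -0.948]
ft_force: [-0.5, -0.9, -1.9]
grip_width: 0.157
grip_force: 59.9
```

```bash
cat > pour.py <<'E'
from tr import *
tool(); w=ctrl.get_image("wrist"); S=ctrl.get_state(); print(S['joint_positions'].round(2))
P=cloud(w); L=(P-S['position'])@R.from_rotvec(S['tool_rot']).as_matrix(); hsv=cv2.cvtColor(w['frame'],cv2.COLOR_RGB2HSV).astype(int)
g=(hsv[...,1]>110)&(hsv[...,0]>15)&(hsv[...,0]<35)&(w['depth']>0)&(w["frame"][...,0]>120); g[255:]=0
nz=(g&(L[...,2]<.035)&(L[...,2]>-.01)&(abs(L[...,1])<.04)&(L[...,0]>.04)).astype(np.uint8)
print("in bowl px",nz.sum(), L[nz>0].mean(0) if nz.any() else '')
for n in("scene","top"):
    p=ctrl.get_image(n); print(n,[(np.round(r['centre'],3).tolist(),round(r['score'],2)) for r in ctrl.find_in('nugget0',p)]); print(" crucible",[np.round(r['centre'],3).tolist() for r in ctrl.find_in('crucible',p)][:1])
save(w,"p_w"); save(ctrl.get_image("scene"),"p_s"); save(p,"p_t")
E
python3 pour.py
```

```text
t 28.1833 tcp [ 0.5226 -0.0606  0.2101] yawy 0.23 zaxis [-0.002 -0.884 -0.467] F [-0.5 -0.9 -1.9]
[-0.47  0.39 -0.06  1.82  0.89  1.66 -0.79]
in bowl px 0 
scene [([0.506, 0.016, 0.021], 0.62)]
 crucible [[0.536, -0.032, 0.033]]
top [([0.464, 0.201, 0.013], 0.33)]
 crucible [[0.48, -0.021, 0.017]]
```

Emit:
move_arm --increments "0 0 0 0 0 0 255;0 0 0 0 0 0 255;0 0 20 0 0 0 255;0 0 20 0 0 0 255;0 0 20 0 0 0 255;0 0 0 7 0 0 255;0 0 0 7 0 0 255;0 0 0 7 0 0 255"

```text
time: 29.25
position: [0.5221, -0.0616, 0.2697]
tool_rot: [1.8, 1.824, -0.676]
ft_force: [0.1, -0.6, -1.6]
grip_width: 0.154
grip_force: 59.9
```

Emit:
move_arm --increments "0 0 0 7 0 0 255;0 0 0 7 0 0 255;0 0 0 7 0 0 255;0 0 0 7 0 0 255;0 0 0 7 0 0 255;0 0 0 6 0 0 255;0 0 0 0 0 0 255;0 0 0 0 0 0 255"

```text
time: 29.92
position: [0.5211, -0.0653, 0.2691]
tool_rot: [-2.211, -2.229, 0.007]
ft_force: [-0.8, 0.3, -1.4]
grip_width: 0.158
grip_force: 59.9
```

```bash
python3 pour.py; python3 -c "
from tr import *
w=scoop(); p=ctrl.get_image('top'); s=ctrl.get_image('scene')
for p in(p,s):
  P=cloud(p); hsv=cv2.cvtColor(p['frame'],cv2.COLOR_RGB2HSV).astype(int)
  g=(hsv[...,1]>110)&(hsv[...,0]>15)&(hsv[...,0]<35)&(p['depth']>0)&(p['frame'][...,0]>120)
  for n,b in(('cruc',(abs(P[...,0]-.52)<.05)&(abs(P[...,1]+.011)<.05)&(P[...,2]<.06)),('tray',(abs(P[...,0]-.533)<.14)&(abs(P[...,1]+.238)<.06)&(P[...,2]<.06))): print(n,(g&b).sum())
"
```

```text
t 29.9167 tcp [ 0.5211 -0.0653  0.2691] yawy 0.48 zaxis [-0.005 -0.002 -1.   ] F [-0.8  0.3 -1.4]
[-0.07  0.04  0.14  1.69 -0.    1.42  0.09]
in bowl px 0 
scene [([0.521, 0.004, 0.019], 0.62), ([0.486, -0.016, 0.023], 0.47), ([0.507, 0.02, 0.023], 0.46), ([0.526, 0.027, 0.02], 0.36)]
 crucible [[0.522, -0.016, 0.038]]
top []
 crucible [[0.493, -0.046, 0.036]]
t 30.3667 tcp [ 0.5218 -0.0617  0.2686] rv [-2.201 -2.236  0.005] F [ 1.1  0.1 -1.1] grip 59.87987771630287
30251 bowl rect tool [ 0.0827 -0.0003] [0.0829 0.0777] 0.26 plane [0.0152 0.0017 0.0254] deg [0.87 0.1 ] xmax [0.0446 0.1229]
cruc 22
tray 0
cruc 204
tray 0
```

Emit:
move_arm --increments "-1 26 -12 0 0 0 255;-1 26 -12 0 0 0 255;-1 27 -12 0 0 0 255;-1 27 -12 0 0 0 255;-1 27 -14 0 0 0 255;-1 27 -18 0 0 0 255;-1 26 -20 0 0 0 255;-2 26 -20 0 0 0 255"

```text
time: 31.13
position: [0.5129, 0.1506, 0.1484]
tool_rot: [-2.205, -2.234, 0.002]
ft_force: [-0.2, 0.6, -0.4]
grip_width: 0.154
grip_force: 59.9
```

Emit:
move_arm --increments "0 0 -30 0 0 0 255;0 0 -30 0 0 0 255;0 0 -20 0 0 0 255;0 0 -12 0 0 0 255;0 0 -6 0 0 0 255;0 0 0 0 0 0 255;0 0 0 0 0 0 255;0 0 0 0 0 0 255"

```text
time: 31.8
position: [0.5142, 0.1496, 0.0525]
tool_rot: [-2.205, -2.234, -0.0]
ft_force: [-0.3, -0.6, -0.2]
grip_width: 0.155
grip_force: 59.9
```

```bash
python3 -c "
from tr import *
w=scoop(); tool()
P=cloud(w); v,u=np.mgrid[:420,:560]; hsv=cv2.cvtColor(w['frame'],cv2.COLOR_RGB2HSV).astype(int)
save(w,'w20')
p=ctrl.get_image('top'); P=cloud(p);hsv=cv2.cvtColor(p['frame'],cv2.COLOR_RGB2HSV).astype(int)
g=(hsv[...,1]>110)&(hsv[...,0]>15)&(hsv[...,0]<35)&(p['depth']>0)&(p['frame'][...,0]>120)&(abs(P[...,0]-.52)<.05)&(abs(P[...,1]+.011)<.05)&(P[...,2]<.06)
print('cruc',g.sum()); save(p,'t20')
print([(np.round(r['centre'],3).tolist(),round(r['score'],2)) for r in ctrl.find_in('nugget0',p)],[(np.round(r['centre'],3).tolist(),round(r['score'],2)) for r in ctrl.find_in('crucible',p)])
"
```

```text
t 31.85 tcp [0.5141 0.1496 0.0525] rv [-2.205 -2.234 -0.   ] F [ 0.4  0.1 -1.5] grip 59.879652466624975
30461 bowl rect tool [ 0.0818 -0.0004] [0.0965 0.0906] 89.92 plane [0.0152 0.0013 0.0254] deg [0.87 0.07] xmax [0.044  0.1227]
t 31.85 tcp [0.5141 0.1496 0.0525] yawy 0.74 zaxis [-0.001  0.002 -1.   ] F [ 0.4  0.1 -1.5]
cruc 276
[([0.53, 0.029, 0.02], 0.59), ([0.544, 0.018, 0.026], 0.51), ([0.548, -0.011, 0.018], 0.45)] [([0.525, -0.02, 0.01], 0.71)]
```

Emit:
move_arm --increments "0 0 -5 0.8 0 0 255;0 0 -4 0 0 0 255;0 0 -2 0 0 0 255;0 0 0 0 0 0 255;0 0 0 0 0 0 255;0 0 -1 0 0 0 255;0 0 0 0 0 0 255;0 0 0 0 0 0 255"

```text
time: 32.67
position: [0.5129, 0.1492, 0.0393]
tool_rot: [-2.197, -2.227, -0.012]
ft_force: [-2.2, -2.5, 3.7]
grip_width: 0.155
grip_force: 59.9
```

```bash
python3 -c "
from h import *
p=ctrl.get_image('top'); f=p['frame'][170:260,180:360]; cv2.imwrite('pics/crop2.png',cv2.resize(f,None,fx=4.4,fy=4.4,interpolation=cv2.INTER_CUBIC)[:,:,::-1])"
```

```text
(no output)
```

View pics/crop2.png

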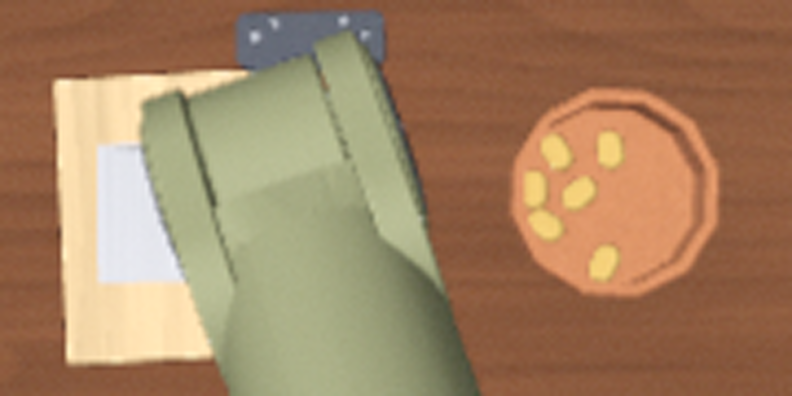

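Emit:
move_arm --increments "0 0 0 0 0 0 120;0 0 0 0 0 0 120;0 0 0 0 0 0 120;0 0 0 0 0 0 120;0 0 0 0 0 0 120;0 0 0 0 0 0 120;0 0 0 0 0 0 120;0 0 0 0 0 0 120"

```text
time: 33.38
position: [0.5128, 0.1493, 0.0388]
tool_rot: [-2.197, -2.227, -0.012]
ft_force: [-0.2, -0.5, -0.5]
grip_width: 0.522
grip_force: 0.0
```

Emit:
move_arm --increments "0 0 10 0 0 0 120;0 0 20 0 0 0 120;0 0 30 0 0 0 120;0 0 30 0 0 0 120;0 0 30 0 0 0 120;0 0 30 0 0 0 120;0 0 0 0 0 0 120;0 0 0 0 0 0 120"

```text
time: 34.05
position: [0.5142, 0.1497, 0.1918]
tool_rot: [-2.199, -2.228, -0.019]
ft_force: [-0.1, 0.3, -1.0]
grip_width: 0.532
grip_force: 0.0
```

```bash
python3 -c "
from h import *
S=ctrl.get_state(); print(S['time'],S['position'],S['grip_width'],S['ft_force'])
w=ctrl.get_image('wrist'); P=cloud(w); hsv=cv2.cvtColor(w['frame'],cv2.COLOR_RGB2HSV).astype(int); v,u=np.mgrid[:420,:560]
m=(w['depth']>0)&(hsv[...,1]<60)&(abs(P[...,0]-.512)<.045)&(abs(P[...,1]-.232)<.05)&(P[...,2]>.005)&(P[...,2]<.05)&(v<250)
print(m.sum(),cv2.minAreaRect(np.float32(P[m][:,:2]))); f=P[m]; f=f[abs(f[:,2]-np.median(f[:,2]))<.003]
k=np.linalg.lstsq(np.c_[f[:,:2]-f[:,:2].mean(0),np.ones(len(f))],f[:,2],rcond=None)[0]; print(k)
"
```

```text
34.05 [0.51418213 0.1496721  0.1917773 ] 0.5319776649156738 [-0.14440045  0.25087535 -0.97327547]
8514 ((0.5111496448516846, 0.23301133513450623), (0.08382296562194824, 0.08422651886940002), 0.781636655330658)
[-0.00083828 -0.011047    0.0133796 ]
```

Scoop flat, centred on the board, floor top at 13.4 mm; all six nuggets in the crucible.

```bash
python3 -c "
from bench import ctrl
print(ctrl.close_job())"
```

```text
the job is handed in; nothing more can be done
None
```

The job is handed in at about 34 s of the 67 s allowed: the last pictures show all six nuggets in the crucible and the scoop lying flat, open side up, at the middle of its board; no pass/fail verdict was returned.

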